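# Count flanged bushes into the scale scoop and tip them into the shelved carton

## Robot

A 6-joint arm with a two-finger parallel gripper is mounted at the origin on the work surface. World frame = base frame: x ahead of the robot, y to its left, z up, the work surface at z = 0. Lengths are in m, angles in rad, forces in N, time in s.
With the tool pointing down it reaches from about 0.3 to 0.775 m from the base axis. Payload 14.6 kg.
Tool frame: the origin (TCP) lies between the finger pads; the fingertips stand 11 mm ahead of it and the grasp point (between the pads) lies 8 mm behind it; z points along the fingers, y is the line along which they close (so a half turn about z gives the same grasp; the last joint's range is limited). The gripper opens to 94 mm and grips with 3 to 60 N. Pads are 16 mm wide; open, the fingers measure 119 mm over their backs; the gripper's body (75 mm by 177 mm) begins 78 mm behind the grasp point.
Start: joints at [1.23, 0.3, 1.521, -0, 1.321, -0.067], TCP at [0.149, 0.53, 0.216] pointing down, gripper open.
Joint ranges: [-3.03, 3.03], [-0.79, 2.21], [0.23, 2.52], [-1.04, 4.18], [0, 3.07], [-2.55, 2.55]. Speed limits (rad/s): [2.22, 2.22, 2.57, 3.14, 3.14, 3.14].

## Interface

Orientations are given as [roll, pitch, yaw] about the fixed x, y, z axes, in that order (R = Rz(yaw) Ry(pitch) Rx(roll)).
In Python, from workcell import sensors, viewer, robot gives the robot as it stands. The module is installed in compiled form; this text tells all that it offers.
- The arm moves only by the shell command python3 -m crank 'ROWS' [FORCE]. ROWS is JSON, a list of rows, each an object of numbers: "gripper": the closure, from 0 (fully open) to 1 (shut); "dx", "dy", "dz": the shift along the tool's x, y, z in units of 40 mm (1.0 is 40 mm); "ax", "ay", "az": the turn, a rotation vector about the tool's x, y, z in rad. In form: [{"gripper": .., "dx": .., "dy": .., "dz": .., "ax": .., "ay": .., "az": ..}, ...]. A call has 1 to 8 rows; each row is the pose to reach, as a shift and turn from the pose commanded when the call began, along the tool's axes at that moment; what a row does not reach only later rows make up. A row lasts 1/8 s, in which the tool goes at most 62.5 mm and 10.7 degrees, less where a joint would pass 70% of its speed; a pose out of reach is approached as far as the arm can. A call with a gripper value outside its range is refused whole. The fingers move at their own pace and stop on an object; FORCE is the grip in N (left out, the last holds). Time passes only in rows, so rows that repeat a pose let the fingers close. It gives the time, the measured TCP pose, the force, the opening and the grip force at its end, in the units of the state.
- sensors.read_state(): the state, without advancing time (a new reading comes with each control period).
- viewer.capture(name): name is "scene" or "side" or "wrist"; returns a dict with "frame" (400x640x3 uint8, red, green, blue), "K" (3x3 intrinsics, pixels), "R" (3x3) and "t" (3): a world point X has camera coordinates R X + t; the wrist camera has in their place "tool_from_camera" (4x4, takes a point from camera to tool coordinates, whose origin is the TCP and whose axes are the flange's). Camera axes: x right, y down, z forward; pixel columns grow to the right and rows downward; lengths in m; the calibration is good to about 2 mm. A picture is of the moment at which its call begins: read the wrist's pose just before it. There is no depth.
- robot.finish_job(): hands the job in; it is judged then, once.
The state is a dict: "time": time; "qpos": joint angles; "joint_vel": joint speeds; "joint_efforts": joint torques, N m; "tool_pos": TCP position; "tool_rot": TCP orientation; "contact_force": force on the tool from outside, world axes, zero at the start; "ft_torque": the same for the moment, N m; "gripper_width": finger opening in m; "grip_force": force on a finger pad.
Only numpy, scipy, OpenCV 4.12 (cv2) and the standard library are available. Lean on these libraries where they do the work, as an engineer would, in place of code of your own. Each camera call takes 0.05 s, during which the arm holds its last target. There are 200 camera calls.

## Task

Pick every flanged bush (the sleeves with a collar) out of the mixed pick bin and gather them all in the scoop on the counting scale; the plain sleeves and the nut stay in the bin. Then empty the scoop into the open carton under the low shelf, without knocking hard against the shelf, and put the empty scoop back flat on the middle of the scale's platter. Leave the carton standing in its place under the shelf and do not disturb the other things on the bench.

Things in the scene. Friction and masses are not known exactly. Their poses are not given: they have to be found in the camera images.
- bush1_center (a point): one steel flanged bush: round sleeve 24 mm in diameter, 40 mm tall over all, with a flange 32 mm in diameter and 5 mm thick at its lower end, 45 g; stands on the flange in the bin at first. This point is its centre, half-way up (20 mm above the underside); z runs along the sleeve, away from the flange. None at the start if absent
- bush2_center (a point): the same kind of flanged bush as bush1, with the same point and axes
- bush3_center (a point): the same kind of flanged bush as bush1, with the same point and axes
- bush4_center (a point): the same kind of flanged bush as bush1, with the same point and axes
- bush5_center (a point): the same kind of flanged bush as bush1, with the same point and axes
- bush6_center (a point): the same kind of flanged bush as bush1, with the same point and axes
- bin: fixed grey steel pick bin, 190 (x) x 258 mm, low front to its -x; origin: centre of its underside. Floor 6 mm thick, flat from x = -90 to +50 mm, then a ramp at 45 degrees. Inner walls 5 mm thick along x at y = +-42 mm make three 79 mm compartments. Lengthways walls 50 mm high (70 in the rear 50 mm), front wall 22, rear wall 70. Parts stand mixed, 43 mm apart, up to three in a row per compartment
- sleeve1_center (a point): plain steel sleeve without a flange, 24 mm in diameter, 40 mm tall, standing in the bin; its centre. Stays in the bin
- sleeve2_center (a point): another plain sleeve like sleeve1; its centre. Stays in the bin
- nut_center (a point): hexagonal steel nut 33 mm over its corners, 30 mm tall, standing in the bin; its centre. Stays in the bin
- platter (a point): fixed white counting scale, 210 mm wide (y), 280 deep (x), with a flat steel platter 200 x 200 mm; this point is the centre of the platter's top, 80 mm above the bench. x points away from the keypad, z up. In front of the platter (x below -100 mm) the keypad is lower than 50 mm above the bench
- scoop_pan (a point): the scale's loose aluminium scoop, 180 g, on the platter: flat pan 100 (x) by 120 mm (y), 3 mm sheet, rear wall 32 mm high at x = -50 mm, side walls 30 mm; in front the floor runs on from x = +50 mm as an open pouring lip 120 mm wide, rising gently to 7 mm at x = +78 mm, with cheeks to 20 mm. This point: centre of the pan's underside; x points to the lip, z up
- scoop_grip (a point): middle of the scoop's black straight handle, 100 mm behind the pan's centre and 30 mm above the pan's underside, same axes as scoop_pan. The handle is a level bar 95 mm long (x, from the rear wall to x = -145 mm of the pan), 18 mm wide (y), 20 mm high, and can be straddled from above or tilted. The bushes slide out when the scoop is tipped nose down by 50 to 60 degrees
- rack: fixed low shelf over the bench: plywood board 240 mm deep (x), 330 wide (y), underside 250 and top 268 mm above the bench, on four 20 mm posts (y = +-155 mm). Origin on the bench below the middle of the board's front edge; x points inwards under the board, z up. A rail 50 mm high at x = 185 mm stops the carton. Boxes up to 70 mm high stand on the board from x = 130 mm back
- carton: loose open cardboard carton under the shelf, standing on the bench: 150 mm (x) by 200 mm (y), 85 mm high, walls and floor 4 mm, open at the top, 350 g; two short flaps hang outside its y ends. Origin at the centre of its underside; x points inwards under the shelf at first. Its front wall is near the board's front edge at the start
- tape: roll of clear packing tape, 96 mm across, 48 mm high; origin under its centre. Bystander
- filter: green oil filter, 76 mm in diameter, 95 mm high; origin under its centre. Bystander
- packet: small closed carton 80 x 60 x 50 mm; origin under its centre. Bystander
- bearing: steel ball bearing, 90 mm across, 23 mm high; origin under its centre. Bystander
- grease: red tin, 80 mm in diameter, 100 mm high; origin under its centre. Bystander
- spanner: steel spanner lying on the bench; origin below its middle. Bystander
- spray: white spray can, 52 mm in diameter, 150 mm high; origin under its centre. Bystander

How it is judged:
By the outcome, as a careful person would: the job done as asked, in the order asked, and still so for the second after the job is handed in, with the robot touching nothing.
Of bush1, bush2, bush3, bush4, bush5, bush6 only 4 to 6 are there at a start; the rules pass over those that are not, and their reading is None.
At some moment in a run one of bush1, bush2, bush3, bush4, bush5, bush6, scoop, carton may be knocked a few centimetres aside while the robot is not near it.
It also fails if it takes over 210 s, if anything falls off the work surface, if the arm or the gripper's body presses on something with over 40 N, if the wrist force passes 120 N, or if a joint passes its speed limit or range.

## Working session

There is one attempt and no reset: what is moved stays moved. The work goes in short steps, Python scripts to look and compute and a shell command to move; the robot and the scene stay as the last step left them, time stands still between calls to the robot, and variables do not carry over. Pictures are saved under pics/ and viewed, at most 14 in all, crops included, and the job is handed in when it is done.

```bash
mkdir -p pics; cat > h.py <<'E'
import numpy as np, cv2, json
from scipy.spatial.transform import Rotation as Ro
from workcell import sensors, viewer, robot
def snap(name,fn=None):
    s=sensors.read_state(); c=viewer.capture(name)
    if name=="wrist":
        T=np.eye(4);T[:3,:3]=Ro.from_euler('xyz',s['tool_rot']).as_matrix();T[:3,3]=s['tool_pos']
        W=T@np.array(c['tool_from_camera']);c['R']=W[:3,:3].T;c['t']=-W[:3,:3].T@W[:3,3]
    c={k:(np.array(v)) for k,v in c.items()}
    if fn:
        cv2.imwrite('pics/'+fn+'.png',c['frame'][:,:,::-1]); np.savez('pics/'+fn+'.npz',**c)
    return c
def load(fn): return dict(np.load('pics/'+fn+'.npz'))
def ray(c,u,v,z):
    d=c['R'].T@np.linalg.inv(c['K'])@np.array([u,v,1.]);o=-c['R'].T@c['t']
    return o+d*(z-o[2])/d[2]
def proj(c,X):
    p=c['K']@(c['R']@np.array(X)+c['t']);return p[:2]/p[2]
def goto(pos,rot=None):
    "rows needed from current pose (measured)"
    s=sensors.read_state();R=Ro.from_euler('xyz',s['tool_rot'])
    d=R.inv().apply(np.array(pos)-s['tool_pos'])/.04
    a=(R.inv()*Ro.from_euler('xyz',rot)).as_rotvec() if rot is not None else np.zeros(3)
    print('d',d.round(2),'a',a.round(3),'from',np.round(s['tool_pos'],3),np.round(s['tool_rot'],3))
E
python3 - <<'E'
from h import *
print(sensors.read_state())
for n in("scene","side","wrist"):
    c=snap(n,n+'0');print(n,c['K'],c['R'].round(3).tolist(),(-c['R'].T@c['t']).round(3))
E
```

```text
{'time': 0.0, 'qpos': array([ 1.23041115e+00,  3.00492521e-01,  1.52159551e+00, -1.80494418e-05,
        1.32069785e+00, -6.66036245e-02]), 'joint_vel': array([-7.78833477e-04,  7.91878111e-04,  9.82872319e-04,  7.72811034e-05,
        3.94947849e-04, -8.45495609e-06]), 'joint_efforts': array([ 4.98035715e-04, -5.31775725e+01, -3.52765381e+01,  7.09727174e-02,
        2.41203932e-02, -4.43341730e-05]), 'tool_pos': array([0.14862914, 0.52927083, 0.21586847]), 'tool_rot': array([-3.14040091e+00, -6.19707403e-05,  2.86781554e+00]), 'contact_force': array([-0.08469206, -0.20587379, -0.81886101]), 'ft_torque': array([0.00859628, 0.01328449, 0.01127702]), 'grip_force': 0.0, 'gripper_width': 0.09428396208310827}
scene [[384.3266302    0.         319.53376729]
 [  0.         384.3266302  204.20884115]
 [  0.           0.           1.        ]] [[0.818, 0.575, 0.0], [0.438, -0.623, -0.648], [-0.373, 0.531, -0.761]] [ 0.969 -0.594  0.962]
side [[444.95026154   0.         324.38437489]
 [  0.         444.95026154 190.73357259]
 [  0.           0.           1.        ]] [[0.976, -0.215, 0.015], [-0.112, -0.566, -0.817], [0.184, 0.796, -0.576]] [ 0.327 -0.865  0.732]
wrist [[292.02206195   0.         319.99241482]
 [  0.         292.02206195 206.45296384]
 [  0.           0.           1.        ]] [[0.271, 0.963, -0.001], [0.922, -0.26, 0.286], [0.275, -0.079, -0.958]] [0.068 0.552 0.385]
```

View pics/scene0.png

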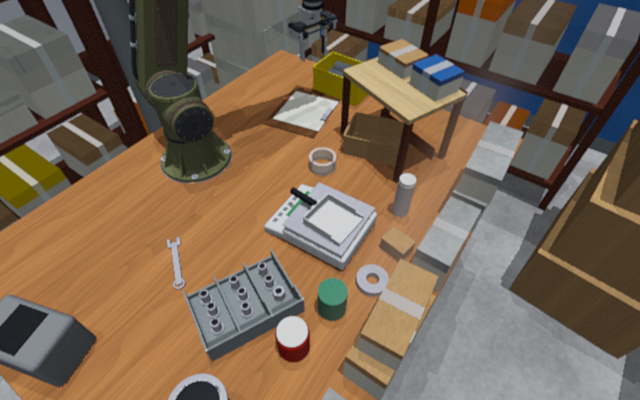

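View pics/side0.png

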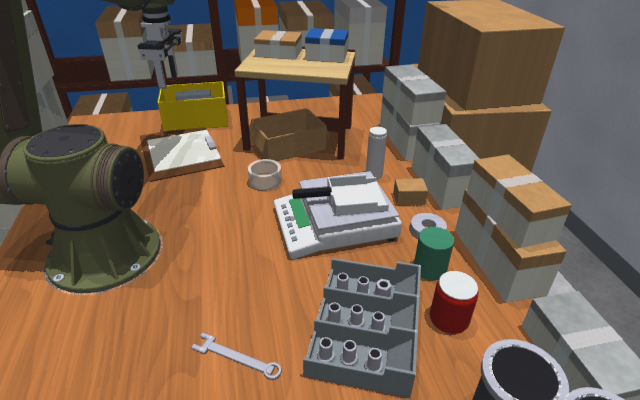

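The scene view shows the bin around (243,305), the scale and scoop at (325,220), and the shelf with the carton at (400,110). The side view shows nine parts in the bin, spanning (325..385, 280..360). I'll work out rough positions and zoom in on the bin.

```bash
python3 - <<'E'
from h import *
a=load('scene0');b=load('side0')
P=lambda n,c,u,v,z:print(n,ray(c,u,v,z).round(3))
# bin corners: front-left etc
for n,u,v,z in [('binL front corner',188,296,.022),('bin bottom corner',208,355,.0),('bin right rear top',302,298,.07),('bin rear',275,257,.07)]:P('sc '+n,a,u,v,z)
for n,u,v,z in [('side front low',305,370,0),('fr far',327,265,.03),('rear far',420,265,.07),('rear near bottom',410,388,0),('scoop grip',312,193,.12),('platter fl',308,207,.08),('platter fr',315,237,.08),('platter br',398,220,.08),('board fl',236,75,.268),('board fr',352,78,.268),('board bl',247,48,.268),('board br',355,54,.268),('carton fl bottom',257,157,0),('carton front r bottom',328,146,0),('post fl',247,150,0),('post fr',343,157,0)]:P('sd '+n,b,u,v,z)
x=cv2.resize(b['frame'][255:395,295:430],None,fx=4,fy=4,interpolation=cv2.INTER_CUBIC)
cv2.imwrite('pics/c1.png',x[:,:,::-1])
x=cv2.resize(b['frame'][60:260,225:425],None,fx=3,fy=3,interpolation=cv2.INTER_CUBIC)
cv2.imwrite('pics/c2.png',x[:,:,::-1])
E
```

```text
sc binL front corner [ 0.406 -0.403  0.022]
sc bin bottom corner [ 0.553 -0.48   0.   ]
sc bin right rear top [ 0.674 -0.251  0.07 ]
sc bin rear [ 0.541 -0.196  0.07 ]
sd side front low [ 0.405 -0.399  0.   ]
sd fr far [ 0.496 -0.175  0.03 ]
sd rear far [ 0.678 -0.254  0.07 ]
sd rear near bottom [ 0.58  -0.471  0.   ]
sd scoop grip [ 0.492 -0.024  0.12 ]
sd platter fl [ 0.482 -0.024  0.08 ]
sd platter fr [ 0.477 -0.134  0.08 ]
sd platter br [ 0.679 -0.114  0.08 ]
sd board fl [0.352 0.381 0.268]
sd board fr [0.671 0.3   0.268]
sd board bl [0.401 0.62  0.268]
sd board br [0.736 0.5   0.268]
sd carton fl bottom [0.391 0.369 0.   ]
sd carton front r bottom [0.629 0.395 0.   ]
sd post fl [0.363 0.419 0.   ]
sd post fr [0.66  0.317 0.   ]
```

View pics/c1.png

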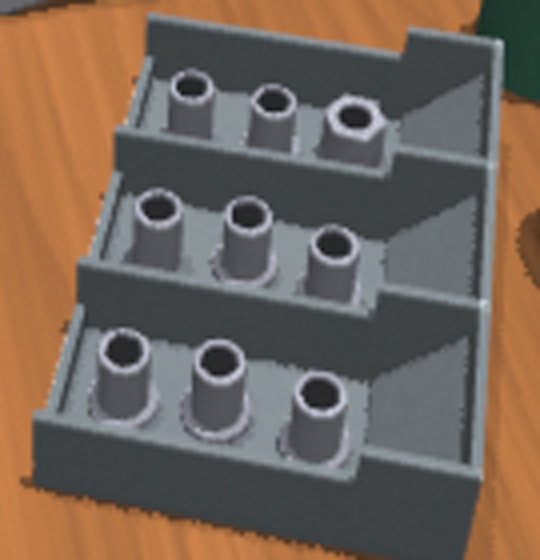

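View pics/c2.png

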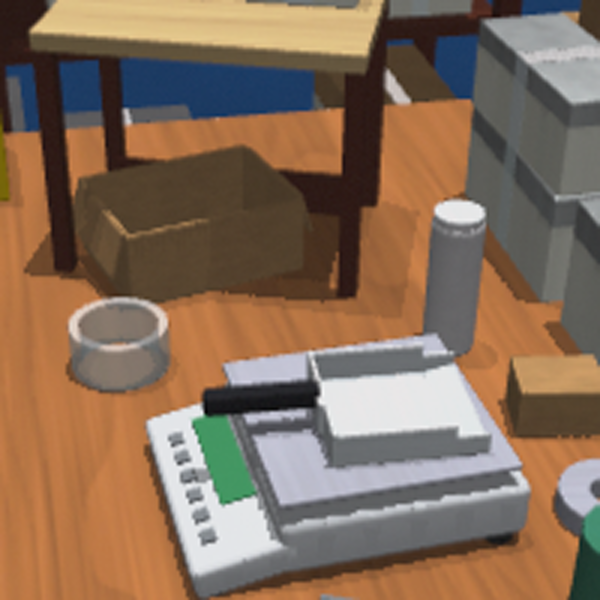

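The side view shows the near row as three flanged bushes. In the middle row the second part is a bush and the other two are unclear. In the far row, two are unclear and the third is the nut at crop (355,120). The scoop's handle points towards the robot. I'll move the wrist camera above the bin.

```bash
python3 - <<'E'
from h import *
goto([.50,-.30,.30],[np.pi,0,2.73])
E
```

```text
d [-14.06 -17.59  -2.09] a [-0.001 -0.     0.138] from [0.149 0.529 0.216] [-3.141 -0.     2.868]
```

```bash
python3 -m crank '[{"gripper":0,"dz":-0.8},{"gripper":0,"dx":-14.06,"dy":-17.59,"dz":-2.1,"az":0.138},{"gripper":0,"dx":-14.06,"dy":-17.59,"dz":-2.1,"az":0.138},{"gripper":0,"dx":-14.06,"dy":-17.59,"dz":-2.1,"az":0.138},{"gripper":0,"dx":-14.06,"dy":-17.59,"dz":-2.1,"az":0.138},{"gripper":0,"dx":-14.06,"dy":-17.59,"dz":-2.1,"az":0.138},{"gripper":0,"dx":-14.06,"dy":-17.59,"dz":-2.1,"az":0.138},{"gripper":0,"dx":-14.06,"dy":-17.59,"dz":-2.1,"az":0.138}]' 20
python3 - <<'E'
from h import *
s=sensors.read_state();print(s['qpos'].round(4),s['tool_pos'].round(4))
goto([.50,-.30,.30],[np.pi,0,2.73])
E
```

```text
[ 1.2304  0.3004  1.5214  0.      1.3207 -0.0666] [0.1487 0.5293 0.216 ]
d [-14.06 -17.59  -2.09] a [-0.001 -0.     0.138] from [0.149 0.529 0.216] [-3.141 -0.     2.868]validation failed for argument at $[0]...
```

```bash
python3 -m crank '[{"gripper":0,"dx":0,"dy":0,"dz":-0.8,"ax":0,"ay":0,"az":0},{"gripper":0,"dx":-14.06,"dy":-17.59,"dz":-2.1,"ax":0,"ay":0,"az":0.138},{"gripper":0,"dx":-14.06,"dy":-17.59,"dz":-2.1,"ax":0,"ay":0,"az":0.138},{"gripper":0,"dx":-14.06,"dy":-17.59,"dz":-2.1,"ax":0,"ay":0,"az":0.138},{"gripper":0,"dx":-14.06,"dy":-17.59,"dz":-2.1,"ax":0,"ay":0,"az":0.138},{"gripper":0,"dx":-14.06,"dy":-17.59,"dz":-2.1,"ax":0,"ay":0,"az":0.138},{"gripper":0,"dx":-14.06,"dy":-17.59,"dz":-2.1,"ax":0,"ay":0,"az":0.138},{"gripper":0,"dx":-14.06,"dy":-17.59,"dz":-2.1,"ax":0,"ay":0,"az":0.138}]' 20
python3 - <<'E'
from h import *
s=sensors.read_state();print(s['qpos'].round(4),s['tool_pos'].round(4))
goto([.50,-.30,.30],[np.pi,0,2.73])
E
```

```text
time: 1.15
tool_pos: [0.3192, 0.1254, 0.2739]
tool_rot: [3.141, 0.001, 2.73]
contact_force: [0.9, 0.4, -0.0]
gripper_width: 0.0943
grip_force: 0.0
[ 0.2674 -0.2311  1.9364  0.      1.4355 -0.892 ] [0.3192 0.1254 0.2739]
d [-8.4  -7.94 -0.65] a [0.001 0.001 0.   ] from [0.319 0.125 0.274] [3.141e+00 1.000e-03 2.730e+00]
```

```bash
python3 -m crank '[{"gripper":0,"dx":-8.4,"dy":-7.94,"dz":-0.65,"ax":0,"ay":0,"az":0},{"gripper":0,"dx":-8.4,"dy":-7.94,"dz":-0.65,"ax":0,"ay":0,"az":0},{"gripper":0,"dx":-8.4,"dy":-7.94,"dz":-0.65,"ax":0,"ay":0,"az":0},{"gripper":0,"dx":-8.4,"dy":-7.94,"dz":-0.65,"ax":0,"ay":0,"az":0},{"gripper":0,"dx":-8.4,"dy":-7.94,"dz":-0.65,"ax":0,"ay":0,"az":0},{"gripper":0,"dx":-8.4,"dy":-7.94,"dz":-0.65,"ax":0,"ay":0,"az":0},{"gripper":0,"dx":-8.4,"dy":-7.94,"dz":-0.65,"ax":0,"ay":0,"az":0},{"gripper":0,"dx":-8.4,"dy":-7.94,"dz":-0.65,"ax":0,"ay":0,"az":0}]'
python3 -m crank '[{"gripper":0,"dx":0,"dy":0,"dz":0,"ax":0,"ay":0,"az":0}]'
python3 - <<'E'
from h import *
s=sensors.read_state();print(s['qpos'].round(4),s['tool_pos'].round(4))
goto([.50,-.30,.30],[np.pi,0,2.73])
c=snap('wrist','w1')
cv2.imwrite('pics/w1b.png',cv2.resize(c['frame'],(800,500),interpolation=cv2.INTER_CUBIC)[:,:,::-1])
E
```

```text
time: 2.15
tool_pos: [0.5001, -0.3009, 0.2986]
tool_rot: [3.141, -0.001, 2.728]
contact_force: [-0.6, 0.5, 0.4]
gripper_width: 0.0939
grip_force: 0.0
time: 2.28
tool_pos: [0.4998, -0.2994, 0.2985]
tool_rot: [3.141, -0.002, 2.728]
contact_force: [-0.7, 0.1, 0.1]
gripper_width: 0.0938
grip_force: 0.0
[-6.0260e-01  3.2930e-01  1.2943e+00 -1.0000e-04  1.5197e+00 -1.7599e+00] [ 0.4998 -0.2994  0.2985]
d [-0.01 -0.01 -0.04] a [ 0.    -0.002 -0.002] from [ 0.5   -0.299  0.299] [ 3.141e+00 -2.000e-03  2.728e+00]
```

View pics/w1b.png

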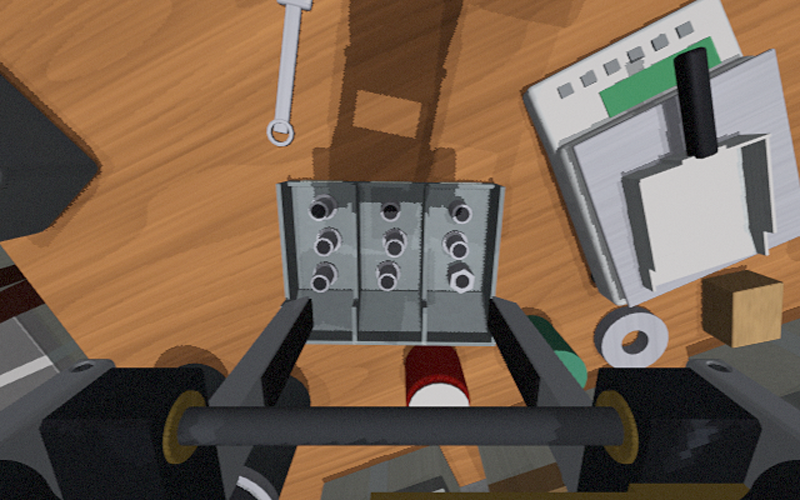

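The whole bin is visible with parts at (320..460, 205..285), and the scale with the scoop is on the right at (690,170). I'll zoom in on the bin to identify the flanges.

```bash
python3 - <<'E'
from h import *
c=load('w1')
cv2.imwrite('pics/w1c.png',cv2.resize(c['frame'][140:275,218:410],None,fx=4.1,fy=4.1,interpolation=cv2.INTER_CUBIC)[:,:,::-1])
E
```

```text
(no output)
```

View pics/w1c.png

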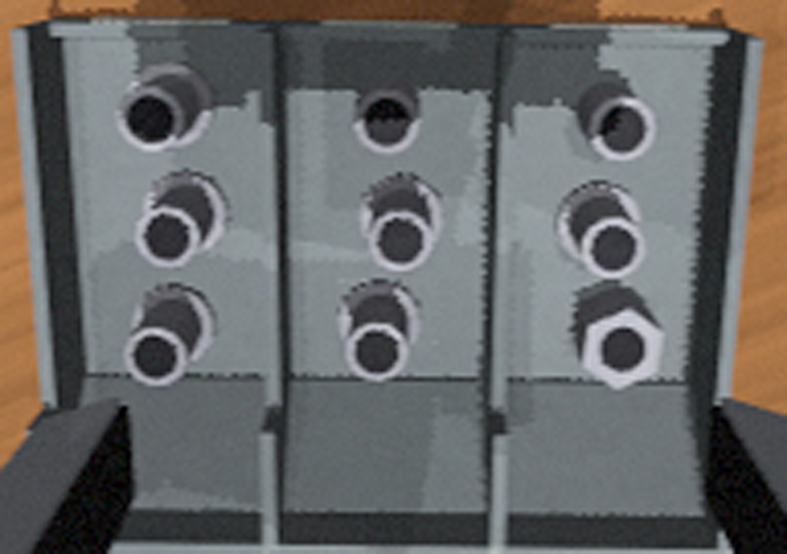

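Flanged bushes in the crop are at (151,118), (167,236), (157,356), (400,240), (376,351) and (612,246). The plain sleeves are at (387,118) and (622,125), and the nut is at (622,348). Next I'll compute their positions.

```bash
python3 - <<'E'
from h import *
c=load('w1')
B=[(151,118),(167,236),(157,356),(400,240),(376,351),(612,246)]
for u,v in B: print('bush',ray(c,218+(u+.5)/4.1-.5,140+(v+.5)/4.1-.5,.046).round(4))
for n,u,v,z in [('binfl',52,28,.022),('binfr',730,38,.022)]: print(n,ray(c,218+u/4.1,140+v/4.1,z).round(4))
for n,u,v,z in [('hend',688,50,.12),('hroot',706,155,.12),('rw l',622,178,.112),('rw r',768,137,.112),('lip l',652,290,.087),('lip r',772,252,.087),('plat a',562,147,.08),('plat b',622,304,.08),('plat c',772,50,.08),('hend r',706,48,.12),('hend l',676,55,.12)]: print(n,ray(c,u/1.25,v/1.25,z).round(4))
s=load('side0')
for n,u,v,z in [('grip end',205,402,.12),('rw',312,352,.112),('rw near',332,462-25,.11),('platter near r',520,467,.08),('platter near l',282,503,.08),('platter far l',225,368,.08),('platter far r',437,338,.08)]: print('side',n,ray(s,225+u/3,60+v/3,z).round(4))
E
```

```text
bush [ 0.4468 -0.3806  0.046 ]
bush [ 0.4875 -0.3952  0.046 ]
bush [ 0.5274 -0.4199  0.046 ]
bush [ 0.523  -0.3182  0.046 ]
bush [ 0.5587 -0.3439  0.046 ]
bush [ 0.5562 -0.2483  0.046 ]
binfl [ 0.4049 -0.4048  0.022 ]
binfr [ 0.5082 -0.1789  0.022 ]
hend [ 0.4473 -0.0098  0.12  ]
hroot [ 0.5403 -0.0116  0.12  ]
rw l [ 0.5321 -0.083   0.112 ]
rw r [0.5499 0.0497 0.112 ]
lip l [ 0.6739 -0.0693  0.087 ]
lip r [0.6824 0.0594 0.087 ]
plat a [ 0.487  -0.1147  0.08  ]
plat b [ 0.6818 -0.1011  0.08  ]
plat c [0.4822 0.0926 0.08  ]
hend r [0.452  0.0045 0.12  ]
hend l [ 0.447  -0.0199  0.12  ]
side grip end [ 0.4483 -0.0191  0.12  ]
side rw [0.5496 0.0458 0.112 ]
side rw near [ 0.5389 -0.0701  0.11  ]
side platter near r [ 0.6853 -0.0988  0.08  ]
side platter near l [ 0.4924 -0.1049  0.08  ]
side platter far l [0.4813 0.0829 0.08  ]
side platter far r [0.6769 0.0934 0.08  ]
```

```bash
python3 - <<'E'
from h import *
goto([.5562,-.2483,.10],[np.pi,0,2.713])
goto([.5562,-.2483,.031],[np.pi,0,2.713])
E
```

```text
d [-0.8   1.71  4.97] a [ 0.    -0.001  0.016] from [ 0.5   -0.298  0.299] [ 3.141e+00 -1.000e-03  2.729e+00]
d [-0.8   1.71  6.7 ] a [ 0.    -0.001  0.016] from [ 0.5   -0.298  0.299] [ 3.141e+00 -1.000e-03  2.729e+00]
```

```bash
python3 -m crank '[{"gripper":0.6,"dx":-0.8,"dy":1.71,"dz":2.5,"ax":0,"ay":0,"az":0.016},{"gripper":0.6,"dx":-0.8,"dy":1.71,"dz":3.5,"ax":0,"ay":0,"az":0.016},{"gripper":0.6,"dx":-0.8,"dy":1.71,"dz":5,"ax":0,"ay":0,"az":0.016},{"gripper":0.6,"dx":-0.8,"dy":1.71,"dz":5,"ax":0,"ay":0,"az":0.016},{"gripper":0.6,"dx":-0.8,"dy":1.71,"dz":5,"ax":0,"ay":0,"az":0.016},{"gripper":0.6,"dx":-0.8,"dy":1.71,"dz":5,"ax":0,"ay":0,"az":0.016}]' 20
python3 - <<'E'
from h import *
c=snap('wrist','w2')
print(proj(c,[.5562,-.2483,.046]));goto([.5562,-.2483,.031],[np.pi,0,2.713])
E
```

```text
time: 3.08
tool_pos: [0.557, -0.2483, 0.1018]
tool_rot: [-3.141, 0.003, 2.714]
contact_force: [0.3, -0.8, 0.9]
gripper_width: 0.0392
grip_force: 0.0
[320.4565079  224.74844604]
d [ 0.03 -0.    1.78] a [-0.     0.003  0.001] from [ 0.557 -0.249  0.102] [-3.141e+00  3.000e-03  2.714e+00]
```

View pics/w2.png

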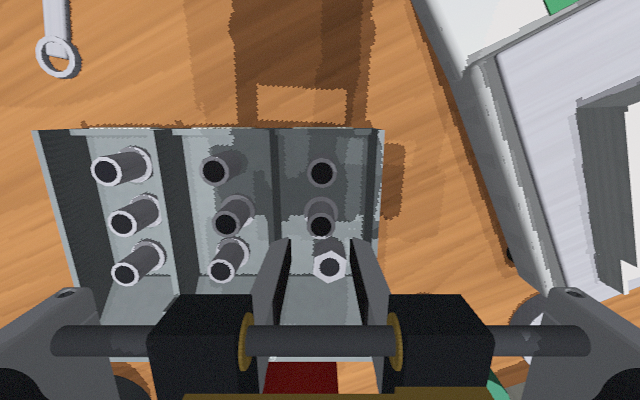

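The bush top at (320,225) matches the prediction, so I'll grasp it and lift.

```bash
python3 -m crank '[{"gripper":0.6,"dx":0,"dy":0,"dz":1,"ax":0,"ay":0,"az":0},{"gripper":0.6,"dx":0,"dy":0,"dz":1.77,"ax":0,"ay":0,"az":0},{"gripper":0.6,"dx":0,"dy":0,"dz":1.77,"ax":0,"ay":0,"az":0},{"gripper":0.8,"dx":0,"dy":0,"dz":1.77,"ax":0,"ay":0,"az":0},{"gripper":0.8,"dx":0,"dy":0,"dz":1.77,"ax":0,"ay":0,"az":0},{"gripper":0.8,"dx":0,"dy":0,"dz":1,"ax":0,"ay":0,"az":0},{"gripper":0.8,"dx":0,"dy":0,"dz":-1.8,"ax":0,"ay":0,"az":0},{"gripper":0.8,"dx":0,"dy":0,"dz":-1.8,"ax":0,"ay":0,"az":0}]' 20
python3 - <<'E'
from h import *
c=load('w2')
for u,v in [(105,171),(122,223),(124,274),(227,225),(221,271)]: print(ray(c,u,v,.046).round(4))
goto([.61,-.05,.19],[np.pi,0,1.51])
E
```

```text
time: 4.12
tool_pos: [0.5567, -0.2485, 0.1753]
tool_rot: [-3.141, 0.003, 2.714]
contact_force: [-0.1, -0.3, -0.3]
gripper_width: 0.0234
grip_force: 20.0
[ 0.4466 -0.3818  0.046 ]
[ 0.4875 -0.3952  0.046 ]
[ 0.527  -0.4214  0.046 ]
[ 0.5246 -0.318   0.046 ]
[ 0.5592 -0.3437  0.046 ]
d [ 0.85  5.07 -0.37] a [1.000e-03 2.000e-03 1.204e+00] from [ 0.557 -0.249  0.175] [-3.141e+00  3.000e-03  2.714e+00]
```

```bash
python3 -m crank '[{"gripper":0.8,"dx":0.85,"dy":5.07,"dz":-0.4,"ax":0,"ay":0,"az":1.204},{"gripper":0.8,"dx":0.85,"dy":5.07,"dz":-0.4,"ax":0,"ay":0,"az":1.204},{"gripper":0.8,"dx":0.85,"dy":5.07,"dz":-0.4,"ax":0,"ay":0,"az":1.204},{"gripper":0.8,"dx":0.85,"dy":5.07,"dz":-0.4,"ax":0,"ay":0,"az":1.204},{"gripper":0.8,"dx":0.85,"dy":5.07,"dz":-0.4,"ax":0,"ay":0,"az":1.204},{"gripper":0.8,"dx":0.85,"dy":5.07,"dz":-0.4,"ax":0,"ay":0,"az":1.204},{"gripper":0.8,"dx":0.85,"dy":5.07,"dz":-0.4,"ax":0,"ay":0,"az":1.204},{"gripper":0.8,"dx":0.85,"dy":5.07,"dz":-0.4,"ax":0,"ay":0,"az":1.204}]'
python3 - <<'E'
from h import *
c=snap('wrist','w3');s=sensors.read_state();print(s['qpos'].round(3),s['tool_pos'],s['gripper_width'])
cv2.imwrite('pics/w3b.png',cv2.resize(c['frame'],(800,500),interpolation=cv2.INTER_CUBIC)[:,:,::-1])
E
```

```text
time: 5.12
tool_pos: [0.6098, -0.0497, 0.1887]
tool_rot: [3.14, 0.0, 1.511]
contact_force: [0.7, -0.5, -0.3]
gripper_width: 0.0236
grip_force: 20.0
[-0.141  0.459  1.369 -0.     1.313 -0.083] [ 0.60977285 -0.049758    0.18846959] 0.023392816325581246
```

View pics/w3b.png

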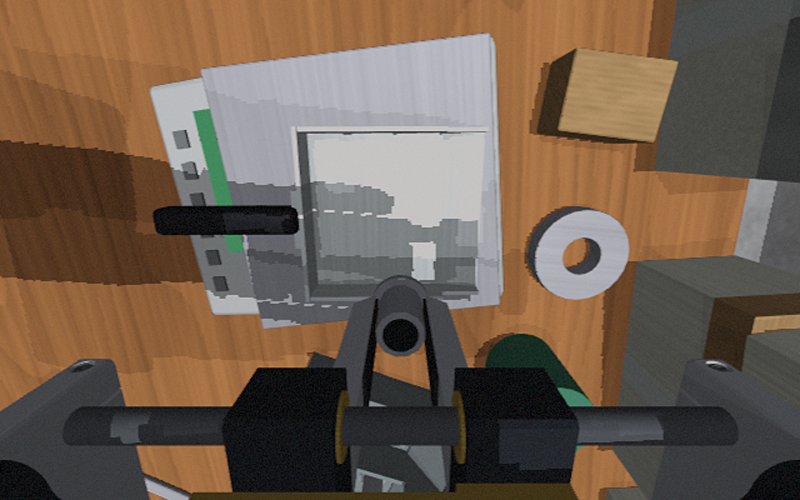

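The bush is held at (400,330) and the scoop lies below it. The handle runs from (155,220) to (298,220), the rear wall is at x≈297 and the platter corners are visible.

```bash
python3 - <<'E'
from h import *
c=load('w3')
for n,u,v,z in [('h0',155,217,.12),('h1',298,217,.12),('rw+y',293,127,.112),('rw-y',306,300,.112),('lip end +y cheek',490,129,.10),('lip-y',478,291,.10),('p1',202,69,.08),('p2',492,34,.08),('p3',500,303,.08),('p4',263,327,.08)]:print(n,ray(c,u/1.25,v/1.25,z).round(4))
# overlay hypothesis
im=cv2.resize(c['frame'],(800,500),interpolation=cv2.INTER_CUBIC)[:,:,::-1].copy()
def draw(o,yaw,pts,col):
    R=Ro.from_euler('z',yaw).as_matrix()
    q=[proj(c,R@np.array(p)+o)*1.25 for p in pts]
    cv2.polylines(im,[np.int32(q)],False,col,1)
o=np.array([.591,-.013,.08]);y=-.03
draw(o,y,[(-.05,-.06,.032),(-.05,.06,.032),(.05,.06,.03),(.05,.06,.02),(.078,.06,.02),(.078,.06,.007),(.078,-.06,.007),(.078,-.06,.02),(.05,-.06,.02),(.05,-.06,.03),(-.05,-.06,.032)],(0,0,255))
draw(o,y,[(-.05,-.009,.04),(-.145,-.009,.04),(-.145,.009,.04),(-.05,.009,.04)],(0,255,255))
draw(np.array([.584,-.007,.08]),.04,[(-.1,-.1,0),(-.1,.1,0),(.1,.1,0),(.1,-.1,0),(-.1,-.1,0)],(0,255,0))
cv2.imwrite('pics/ov.png',im[20:340,130:530])
cv2.imwrite('pics/ov.png',cv2.resize(im[20:340,130:530],None,fx=1.8,fy=1.8))
E
```

```text
h0 [4.516e-01 4.000e-04 1.200e-01]
h1 [ 0.5453 -0.0054  0.12  ]
rw+y [0.5479 0.0507 0.112 ]
rw-y [ 0.5402 -0.0675  0.112 ]
lip end +y cheek [0.6755 0.0423 0.1   ]
lip-y [ 0.6675 -0.0732  0.1   ]
p1 [0.4823 0.0941 0.08  ]
p2 [0.6809 0.1032 0.08  ]
p3 [ 0.6897 -0.0932  0.08  ]
p4 [ 0.4911 -0.1029  0.08  ]
```

View pics/ov.png

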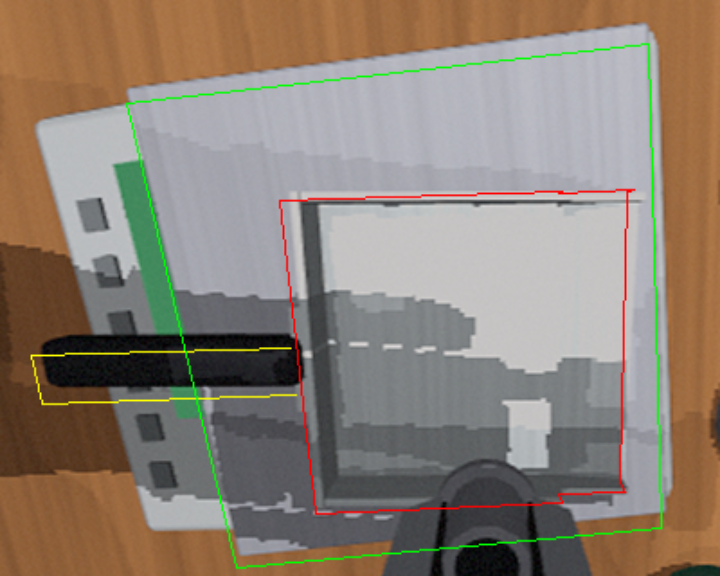

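```bash
cat > plan.py <<'E'
from h import *
o=np.array([.594,-.012]);y=-.065;R=np.array([[np.cos(y),-np.sin(y)],[np.sin(y),np.cos(y)]])
S=[o+R@np.array(p) for p in [(.033,-.037),(-.015,-.037),(.033,0),(-.015,0),(.033,.037),(-.015,.037)]]
B=[(.5562,-.2483),(.5238,-.3181),(.559,-.3438),(.4467,-.3812),(.4875,-.3952),(.5272,-.4207)]
ax=lambda yw:np.array([[np.cos(yw),np.sin(yw)],[np.sin(yw),-np.cos(yw)]])
if __name__=='__main__':
    print(np.round(S,4).tolist())
    for i in range(1,6):
        print(i,'B',(ax(1.506)@(B[i]-S[i-1])/.04).round(2),'az -1.207 dz',.07/.04,'D',(ax(2.713)@(S[i]-B[i])/.04).round(2),'az 1.207')
E
python3 plan.py
python3 -m crank '[{"gripper":0.8,"dx":-0.01,"dy":0.37,"dz":1,"ax":0,"ay":0,"az":0.005},{"gripper":0.8,"dx":-0.01,"dy":0.37,"dz":1.98,"ax":0,"ay":0,"az":0.005},{"gripper":0.8,"dx":-0.01,"dy":0.37,"dz":1.98,"ax":0,"ay":0,"az":0.005},{"gripper":0.7,"dx":-0.01,"dy":0.37,"dz":1.98,"ax":0,"ay":0,"az":0.005},{"gripper":0.7,"dx":-0.01,"dy":0.37,"dz":1.98,"ax":0,"ay":0,"az":0.005},{"gripper":0.7,"dx":-0.01,"dy":0.37,"dz":1.3,"ax":0,"ay":0,"az":0.005},{"gripper":0.7,"dx":-0.01,"dy":0.37,"dz":0,"ax":0,"ay":0,"az":0.005},{"gripper":0.7,"dx":-0.01,"dy":0.37,"dz":0,"ax":0,"ay":0,"az":0.005}]'
python3 -c "
from h import *
goto([.5238,-.3181,.12],[np.pi,0,2.713]);snap('side','s1')"
```

```text
[[0.6245, -0.0511], [0.5766, -0.0479], [0.6269, -0.0141], [0.579, -0.011], [0.6293, 0.0228], [0.5814, 0.0259]]
1 B [-6.82 -2.08] az -1.207 dz 1.7500000000000002 D [1.61 6.69] az 1.207
2 B [-7.41  0.04] az -1.207 dz 1.7500000000000002 D [1.88 8.2 ] az 1.207
3 B [-9.45 -3.9 ] az -1.207 dz 1.7500000000000002 D [0.84 9.79] az 1.207
4 B [-9.73 -1.66] az -1.207 dz 1.7500000000000002 D [ 1.12 10.98] az 1.207
5 B [-11.23  -1.83] az -1.207 dz 1.7500000000000002 D [ 3.41 10.72] az 1.207
time: 6.18
tool_pos: [0.626, -0.0512, 0.1929]
tool_rot: [3.133, 0.001, 1.505]
contact_force: [1.1, 0.3, -0.1]
gripper_width: 0.0283
grip_force: 0.0
d [-6.82 -2.13  1.81] a [ 0.007  0.005 -1.208] from [ 0.626 -0.051  0.193] [3.133e+00 1.000e-03 1.505e+00]
```

```bash
python3 -m crank '[{"gripper":0.6,"dx":-6.82,"dy":-2.08,"dz":0.3,"ax":0,"ay":0,"az":-1.207},{"gripper":0.6,"dx":-6.82,"dy":-2.08,"dz":0.3,"ax":0,"ay":0,"az":-1.207},{"gripper":0.6,"dx":-6.82,"dy":-2.08,"dz":0.3,"ax":0,"ay":0,"az":-1.207},{"gripper":0.6,"dx":-6.82,"dy":-2.08,"dz":1.75,"ax":0,"ay":0,"az":-1.207},{"gripper":0.6,"dx":-6.82,"dy":-2.08,"dz":1.75,"ax":0,"ay":0,"az":-1.207},{"gripper":0.6,"dx":-6.82,"dy":-2.08,"dz":1.75,"ax":0,"ay":0,"az":-1.207},{"gripper":0.6,"dx":-6.82,"dy":-2.08,"dz":1.75,"ax":0,"ay":0,"az":-1.207},{"gripper":0.6,"dx":-6.82,"dy":-2.08,"dz":1.75,"ax":0,"ay":0,"az":-1.207}]'
python3 - <<'E'
from h import *
goto([.5238,-.3181,.031],[np.pi,0,2.713])
# check bush from side camera & wrist numerically: save
c=snap('wrist','w4');s=load('s1')
x=np.hstack([cv2.resize(c['frame'][100:300,180:420],(480,400)),cv2.resize(s['frame'][160:260,310:400],None,fx=3.3,fy=3.3)[:330]] ) if 0 else None
a=cv2.resize(c['frame'][120:300,150:400],None,fx=1.6,fy=1.6);b=cv2.resize(s['frame'][155:255,290:410],None,fx=3,fy=3)[:a.shape[0]]
h=max(a.shape[0],b.shape[0]);a=np.vstack([a,np.zeros((h-a.shape[0],a.shape[1],3),np.uint8)]);b=np.vstack([b,np.zeros((h-b.shape[0],b.shape[1],3),np.uint8)])
cv2.imwrite('pics/m1.png',np.hstack([a,b])[:,:,::-1])
E
```

```text
time: 7.22
tool_pos: [0.523, -0.3176, 0.1168]
tool_rot: [3.141, -0.001, 2.711]
contact_force: [0.3, -0.1, -0.1]
gripper_width: 0.0376
grip_force: 0.0
d [-0.03 -0.    2.14] a [ 0.    -0.001 -0.002] from [ 0.523 -0.318  0.117] [ 3.141e+00 -1.000e-03  2.711e+00]
```

View pics/m1.png

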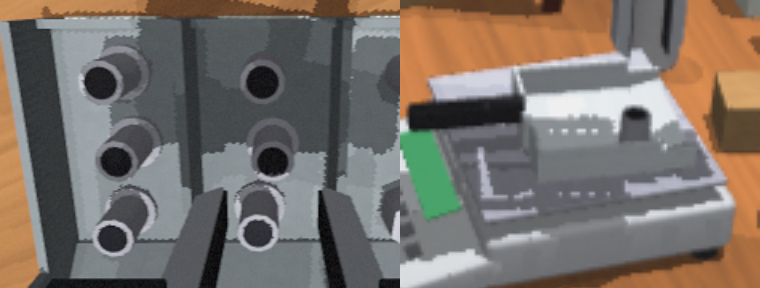

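Bush 1 stands upright in the scoop at right-panel (635,120). The gripper hovers correctly over the next bush.

```bash
python3 -m crank '[{"gripper":0.6,"dx":0,"dy":0,"dz":1.3,"ax":0,"ay":0,"az":0},{"gripper":0.6,"dx":0,"dy":0,"dz":2.14,"ax":0,"ay":0,"az":0},{"gripper":0.6,"dx":0,"dy":0,"dz":2.14,"ax":0,"ay":0,"az":0},{"gripper":0.8,"dx":0,"dy":0,"dz":2.14,"ax":0,"ay":0,"az":0},{"gripper":0.8,"dx":0,"dy":0,"dz":2.14,"ax":0,"ay":0,"az":0},{"gripper":0.8,"dx":0,"dy":0,"dz":1,"ax":0,"ay":0,"az":0},{"gripper":0.8,"dx":0,"dy":0,"dz":-1.83,"ax":0,"ay":0,"az":0},{"gripper":0.8,"dx":0,"dy":0,"dz":-1.83,"ax":0,"ay":0,"az":0}]' 20
python3 -m crank '[{"gripper":0.8,"dx":1.61,"dy":6.69,"dz":0,"ax":0,"ay":0,"az":1.207},{"gripper":0.8,"dx":1.61,"dy":6.69,"dz":0,"ax":0,"ay":0,"az":1.207},{"gripper":0.8,"dx":1.61,"dy":6.69,"dz":0,"ax":0,"ay":0,"az":1.207},{"gripper":0.8,"dx":1.61,"dy":6.69,"dz":0,"ax":0,"ay":0,"az":1.207},{"gripper":0.8,"dx":1.61,"dy":6.69,"dz":0,"ax":0,"ay":0,"az":1.207},{"gripper":0.8,"dx":1.61,"dy":6.69,"dz":0,"ax":0,"ay":0,"az":1.207},{"gripper":0.8,"dx":1.61,"dy":6.69,"dz":0,"ax":0,"ay":0,"az":1.207},{"gripper":0.8,"dx":1.61,"dy":6.69,"dz":0,"ax":0,"ay":0,"az":1.207}]'
python3 -c "
from h import *
goto([.5766,-.0479,.109],[np.pi,0,1.506])"
```

```text
time: 8.28
tool_pos: [0.5236, -0.3178, 0.1947]
tool_rot: [-3.141, 0.003, 2.711]
contact_force: [-0.6, -0.0, -0.6]
gripper_width: 0.0236
grip_force: 20.0
time: 9.28
tool_pos: [0.5765, -0.0476, 0.1919]
tool_rot: [3.14, 0.0, 1.506]
contact_force: [0.1, 0.3, -0.7]
gripper_width: 0.0233
grip_force: 20.0
d [-0.01 -0.    2.07] a [ 0.001  0.    -0.   ] from [ 0.577 -0.048  0.192] [3.14  0.    1.506]
```

```bash
python3 -m crank '[{"gripper":0.8,"dx":0,"dy":0,"dz":1,"ax":0,"ay":0,"az":0},{"gripper":0.8,"dx":0,"dy":0,"dz":2.06,"ax":0,"ay":0,"az":0},{"gripper":0.8,"dx":0,"dy":0,"dz":2.06,"ax":0,"ay":0,"az":0},{"gripper":0.7,"dx":0,"dy":0,"dz":2.06,"ax":0,"ay":0,"az":0},{"gripper":0.7,"dx":0,"dy":0,"dz":2.06,"ax":0,"ay":0,"az":0},{"gripper":0.7,"dx":0,"dy":0,"dz":1.3,"ax":0,"ay":0,"az":0},{"gripper":0.7,"dx":0,"dy":0,"dz":0,"ax":0,"ay":0,"az":0},{"gripper":0.7,"dx":0,"dy":0,"dz":0,"ax":0,"ay":0,"az":0}]'
python3 -m crank '[{"gripper":0.6,"dx":-7.41,"dy":-0.44,"dz":0.3,"ax":0,"ay":0,"az":-1.207},{"gripper":0.6,"dx":-7.41,"dy":-0.44,"dz":0.3,"ax":0,"ay":0,"az":-1.207},{"gripper":0.6,"dx":-7.41,"dy":0.04,"dz":0.3,"ax":0,"ay":0,"az":-1.207},{"gripper":0.6,"dx":-7.41,"dy":0.04,"dz":1.75,"ax":0,"ay":0,"az":-1.207},{"gripper":0.6,"dx":-7.41,"dy":0.04,"dz":1.75,"ax":0,"ay":0,"az":-1.207},{"gripper":0.6,"dx":-7.41,"dy":0.04,"dz":1.75,"ax":0,"ay":0,"az":-1.207},{"gripper":0.6,"dx":-7.41,"dy":0.04,"dz":1.75,"ax":0,"ay":0,"az":-1.207},{"gripper":0.6,"dx":-7.41,"dy":0.04,"dz":1.75,"ax":0,"ay":0,"az":-1.207}]'
python3 -c "
from h import *
goto([.559,-.3438,.031],[np.pi,0,2.713]);snap('wrist','w5')"
```

```text
time: 10.28
tool_pos: [0.578, -0.0479, 0.1957]
tool_rot: [3.134, 0.001, 1.505]
contact_force: [1.4, 0.5, -0.2]
gripper_width: 0.028
grip_force: 0.0
time: 11.28
tool_pos: [0.5582, -0.3435, 0.1204]
tool_rot: [3.141, -0.001, 2.711]
contact_force: [0.3, 0.5, 0.8]
gripper_width: 0.0373
grip_force: 0.0
d [-0.02  0.    2.24] a [ 0.    -0.001 -0.002] from [ 0.558 -0.344  0.12 ] [ 3.141e+00 -1.000e-03  2.711e+00]
```

```bash
python3 -m crank '[{"gripper":0.6,"dx":0,"dy":0,"dz":1.3,"ax":0,"ay":0,"az":0},{"gripper":0.6,"dx":0,"dy":0,"dz":2.24,"ax":0,"ay":0,"az":0},{"gripper":0.6,"dx":0,"dy":0,"dz":2.24,"ax":0,"ay":0,"az":0},{"gripper":0.8,"dx":0,"dy":0,"dz":2.24,"ax":0,"ay":0,"az":0},{"gripper":0.8,"dx":0,"dy":0,"dz":2.24,"ax":0,"ay":0,"az":0},{"gripper":0.8,"dx":0,"dy":0,"dz":1,"ax":0,"ay":0,"az":0},{"gripper":0.8,"dx":0,"dy":0,"dz":-1.75,"ax":0,"ay":0,"az":0},{"gripper":0.8,"dx":0,"dy":0,"dz":-1.75,"ax":0,"ay":0,"az":0}]' 20
python3 -m crank '[{"gripper":0.8,"dx":1.88,"dy":8.2,"dz":0,"ax":0,"ay":0,"az":1.207},{"gripper":0.8,"dx":1.88,"dy":8.2,"dz":0,"ax":0,"ay":0,"az":1.207},{"gripper":0.8,"dx":1.88,"dy":8.2,"dz":0,"ax":0,"ay":0,"az":1.207},{"gripper":0.8,"dx":1.88,"dy":8.2,"dz":0,"ax":0,"ay":0,"az":1.207},{"gripper":0.8,"dx":1.88,"dy":8.2,"dz":0,"ax":0,"ay":0,"az":1.207},{"gripper":0.8,"dx":1.88,"dy":8.2,"dz":0,"ax":0,"ay":0,"az":1.207},{"gripper":0.8,"dx":1.88,"dy":8.2,"dz":0,"ax":0,"ay":0,"az":1.207},{"gripper":0.8,"dx":1.88,"dy":8.2,"dz":0,"ax":0,"ay":0,"az":1.207}]'
python3 -c "
from h import *
goto([.6269,-.0141,.109],[np.pi,0,1.506]);snap('wrist','w6')"
```

```text
time: 12.32
tool_pos: [0.5587, -0.3437, 0.1953]
tool_rot: [-3.141, 0.004, 2.711]
contact_force: [-0.5, -0.4, 0.0]
gripper_width: 0.0237
grip_force: 20.0
time: 13.32
tool_pos: [0.6269, -0.0137, 0.192]
tool_rot: [3.14, 0.0, 1.506]
contact_force: [-0.6, -0.2, -0.5]
gripper_width: 0.0231
grip_force: 20.0
d [-0.01 -0.    2.07] a [ 0.002  0.    -0.   ] from [ 0.627 -0.014  0.192] [3.14  0.    1.506]
```

```bash
cat > chk.py <<'E'
from h import *
def chk():
    s=load('side0');c=snap('side')
    def blob(f,x0,x1,y0,y1):
        m=(f[y0:y1,x0:x1].max(2)<60);n,l,st,ce=cv2.connectedComponentsWithStats(m.astype(np.uint8))
        i=1+np.argmax(st[1:,4]);return st[i].tolist(),(ce[i]+[x0,y0]).round(1)
    print('handle',blob(s['frame'],280,345,175,215),blob(c['frame'],280,345,175,215))
    d=np.abs(s['frame'].astype(int)-c['frame']).mean(2)
    for n,(x0,x1,y0,y1) in dict(carton=(248,332,105,160),binL=(305,400,325,372),binM=(320,400,300,335),binR=(330,400,268,300)).items(): print(n,round(d[y0:y1,x0:x1].mean(),1),int((d[y0:y1,x0:x1]>30).sum()))
if __name__=='__main__':chk()
E
python3 chk.py
python3 -m crank '[{"gripper":0.8,"dx":0,"dy":0,"dz":1,"ax":0,"ay":0,"az":0},{"gripper":0.8,"dx":0,"dy":0,"dz":2.06,"ax":0,"ay":0,"az":0},{"gripper":0.8,"dx":0,"dy":0,"dz":2.06,"ax":0,"ay":0,"az":0},{"gripper":0.7,"dx":0,"dy":0,"dz":2.06,"ax":0,"ay":0,"az":0},{"gripper":0.7,"dx":0,"dy":0,"dz":2.06,"ax":0,"ay":0,"az":0},{"gripper":0.7,"dx":0,"dy":0,"dz":1.3,"ax":0,"ay":0,"az":0},{"gripper":0.7,"dx":0,"dy":0,"dz":0,"ax":0,"ay":0,"az":0},{"gripper":0.7,"dx":0,"dy":0,"dz":0,"ax":0,"ay":0,"az":0}]'
python3 -m crank '[{"gripper":0.6,"dx":-9.45,"dy":-3.9,"dz":0.3,"ax":0,"ay":0,"az":-1.207},{"gripper":0.6,"dx":-9.45,"dy":-3.9,"dz":0.3,"ax":0,"ay":0,"az":-1.207},{"gripper":0.6,"dx":-9.45,"dy":-3.9,"dz":0.3,"ax":0,"ay":0,"az":-1.207},{"gripper":0.6,"dx":-9.45,"dy":-3.9,"dz":0.3,"ax":0,"ay":0,"az":-1.207},{"gripper":0.6,"dx":-9.45,"dy":-3.9,"dz":1.75,"ax":0,"ay":0,"az":-1.207},{"gripper":0.6,"dx":-9.45,"dy":-3.9,"dz":1.75,"ax":0,"ay":0,"az":-1.207},{"gripper":0.6,"dx":-9.45,"dy":-3.9,"dz":1.75,"ax":0,"ay":0,"az":-1.207},{"gripper":0.6,"dx":-9.45,"dy":-3.9,"dz":1.75,"ax":0,"ay":0,"az":-1.207}]'
python3 chk.py
python3 -c "
from h import *
goto([.4467,-.3812,.031],[np.pi,0,2.713]);snap('wrist','w7')"
```

```text
handle ([13, 12, 38, 12, 309], array([311.1, 192.4])) ([8, 16, 39, 14, 344], array([307.1, 197.5]))
carton 5.4 20
binL 8.2 82
binM 16.8 427
binR 11.0 156
time: 14.42
tool_pos: [0.6284, -0.0142, 0.1964]
tool_rot: [3.133, 0.0, 1.505]
contact_force: [-0.7, -0.5, -0.1]
gripper_width: 0.0279
grip_force: 0.0
time: 15.42
tool_pos: [0.4437, -0.3832, 0.1191]
tool_rot: [3.141, -0.002, 2.71]
contact_force: [1.0, 0.1, 0.1]
gripper_width: 0.0374
grip_force: 0.0
handle ([13, 12, 38, 12, 309], array([311.1, 192.4])) ([4, 21, 37, 19, 448], array([300. , 206.9]))
carton 30.3 1846
binL 21.1 737
binM 31.7 806
binR 25.9 421
d [-0.03  0.04  2.22] a [ 0.    -0.001 -0.004] from [ 0.445 -0.382  0.12 ] [ 3.141e+00 -1.000e-03  2.709e+00]
```

```bash
python3 - <<'E'
from h import *
s=snap('side','s2');a=cv2.resize(s['frame'][95:255,240:410],None,fx=2.6,fy=2.6);w=load('w7')
b=cv2.resize(w['frame'],None,fx=.8,fy=.8)
h=a.shape[0];b=np.vstack([b,np.zeros((max(0,h-b.shape[0]),b.shape[1],3),np.uint8)])[:h]
c=np.hstack([a,b[:,:350]]) ;w6=load('w6')['frame'];print(c.shape)
c=np.hstack([a,cv2.resize(w6[60:300,80:440],(354,h))])
cv2.imwrite('pics/m2.png',c[:,:,::-1])
E
```

```text
(416, 792, 3)
```

View pics/m2.png

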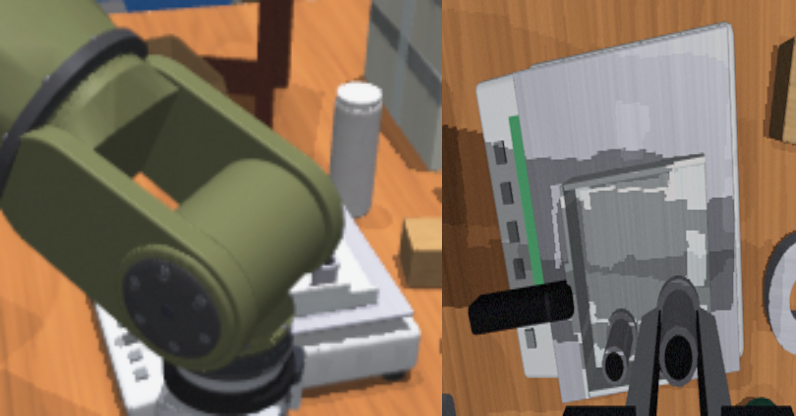

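The scoop has been knocked. In the right panel it has turned and shifted, with the handle from (472,308) to (572,298) and the rear wall corner at (566,185). I'll recompute its pose.

```bash
python3 - <<'E'
from h import *
c=load('w6')
f=lambda u,v:(80+(u-442)*360/354,60+v*240/416)
for n,u,v,z in [('hend',472,304,.12),('hroot',572,294,.12),('rw+y',566,184,.112),('rw-y',590,398,.112),('lip+y cheek',706,156,.10),('bush2 top',613,361,.123),('bush2 base',625,322,.083)]:print(n,ray(c,*f(u,v),z).round(4))
E
```

```text
hend [ 0.4405 -0.017   0.12  ]
hroot [ 0.5314 -0.0175  0.12  ]
rw+y [0.5328 0.0373 0.112 ]
rw-y [ 0.5351 -0.0834  0.112 ]
lip+y cheek [0.6557 0.0416 0.1   ]
bush2 top [ 0.5639 -0.0561  0.123 ]
bush2 base [ 0.5685 -0.0523  0.083 ]
```

```bash
python3 -m crank '[{"gripper":0.6,"dx":-0.03,"dy":0.03,"dz":1.3,"ax":0,"ay":0,"az":0},{"gripper":0.6,"dx":-0.03,"dy":0.03,"dz":2.22,"ax":0,"ay":0,"az":0},{"gripper":0.6,"dx":-0.03,"dy":0.03,"dz":2.22,"ax":0,"ay":0,"az":0},{"gripper":0.8,"dx":-0.03,"dy":0.03,"dz":2.22,"ax":0,"ay":0,"az":0},{"gripper":0.8,"dx":-0.03,"dy":0.03,"dz":2.22,"ax":0,"ay":0,"az":0},{"gripper":0.8,"dx":-0.03,"dy":0.03,"dz":1,"ax":0,"ay":0,"az":0},{"gripper":0.8,"dx":-0.03,"dy":0.03,"dz":-1.75,"ax":0,"ay":0,"az":0},{"gripper":0.8,"dx":-0.03,"dy":0.03,"dz":-1.75,"ax":0,"ay":0,"az":0}]' 20
python3 -m crank '[{"gripper":0.8,"dx":0.99,"dy":9.53,"dz":0,"ax":0,"ay":0,"az":1.127},{"gripper":0.8,"dx":0.99,"dy":9.53,"dz":0,"ax":0,"ay":0,"az":1.127},{"gripper":0.8,"dx":0.99,"dy":9.53,"dz":0,"ax":0,"ay":0,"az":1.127},{"gripper":0.8,"dx":0.99,"dy":9.53,"dz":0,"ax":0,"ay":0,"az":1.127},{"gripper":0.8,"dx":0.99,"dy":9.53,"dz":0,"ax":0,"ay":0,"az":1.127},{"gripper":0.8,"dx":0.99,"dy":9.53,"dz":0,"ax":0,"ay":0,"az":1.127},{"gripper":0.8,"dx":0.99,"dy":9.53,"dz":0,"ax":0,"ay":0,"az":1.127},{"gripper":0.8,"dx":0.99,"dy":9.53,"dz":0,"ax":0,"ay":0,"az":1.127}]'
python3 -c "
from h import *
goto([.569,-.018,.109],[np.pi,0,1.586]);c=snap('wrist','w8');s=snap('side','s3');k=snap('scene','k3')
a=cv2.resize(c['frame'][40:320,80:460],None,fx=1.2,fy=1.2);b=s['frame'][155:255,270:420];b=cv2.resize(b,None,fx=2.5,fy=2.5)[:336]
d=cv2.resize(k['frame'][60:270,250:450],(342,240))
h=600;cv=np.zeros((600,800,3),np.uint8);cv[:336,:456]=a;cv[336:586,:375]=b;cv[:240,457:799]=d
w=load('w7')['frame'][120:320,150:420];cv[250:250+250,457:457+337]=cv2.resize(w,(337,250))
cv2.imwrite('pics/m3.png',cv[:,:,::-1])"
```

```text
time: 16.58
tool_pos: [0.448, -0.3804, 0.195]
tool_rot: [-3.14, 0.003, 2.712]
contact_force: [0.8, -0.3, -1.4]
gripper_width: 0.0233
grip_force: 20.0
time: 17.58
tool_pos: [0.5711, -0.0152, 0.1919]
tool_rot: [3.14, 0.0, 1.587]
contact_force: [0.0, 0.1, 0.5]
gripper_width: 0.0234
grip_force: 20.0
d [-0.07 -0.06  2.07] a [0.002 0.    0.001] from [ 0.571 -0.015  0.192] [3.14  0.    1.587]
```

View pics/m3.png

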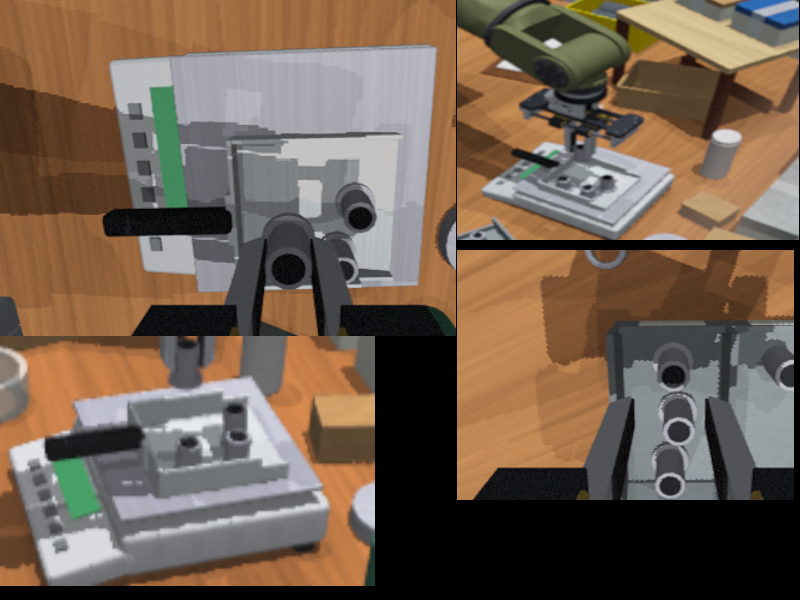

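All three bushes stand in the scoop (side panel at 188,450; 235,412; 235,440). The scoop has been knocked but is still level on the platter. In the wrist panel the handle runs from (105,220) to (230,220), and bush 3's top is at (360,217).

```bash
python3 - <<'E'
from h import *
c=load('w8')
f=lambda u,v:(80+u/1.2,40+v/1.2)
for n,u,v,z in [('hend',105,218,.12),('hroot',230,217,.12),('rw+y',229,137,.112),('cheek+y',402,134,.10),('b3 top',360,217,.123),('b1 top',346,266,.123),('held',289,269,.19),('plat',184,55,.08),('plat',435,46,.08),('p',421,290,.08)]:print(n,ray(c,*f(u,v),z).round(4))
print(ray(load('side0'),297,182,.08))
s=load('s3');g=lambda u,v:(270+u/2.5,155+(v-336)/2.5)
for n,u,v,z in [('b2',188,440,.123),('b1',235,433,.123),('b3',235,404,.123),('hend',45,443,.12),('hroot',142,433,.12)]:print('side',n,ray(s,*g(u,v),z).round(4))
E
```

```text
hend [ 0.4378 -0.0199  0.12  ]
hroot [ 0.5288 -0.0177  0.12  ]
rw+y [0.5286 0.0391 0.112 ]
cheek+y [0.654  0.0418 0.1   ]
b3 top [ 0.6227 -0.0152  0.123 ]
b1 top [ 0.6151 -0.0543  0.123 ]
held [ 0.5715 -0.0221  0.19  ]
plat [0.4919 0.0953 0.08  ]
plat [0.6779 0.1044 0.08  ]
p [ 0.6929 -0.0995  0.08  ]
[0.47420316 0.08743536 0.08      ]
side b2 [ 0.5646 -0.057   0.123 ]
side b1 [ 0.6109 -0.0548  0.123 ]
side b3 [ 0.6249 -0.0079  0.123 ]
side hend [ 0.4338 -0.0317  0.12  ]
side hroot [ 0.5259 -0.0337  0.12  ]
```

```bash
python3 -m crank '[{"gripper":0.8,"dx":-0.03,"dy":-0.15,"dz":1,"ax":0,"ay":0,"az":0},{"gripper":0.8,"dx":-0.03,"dy":-0.15,"dz":2.06,"ax":0,"ay":0,"az":0},{"gripper":0.8,"dx":-0.03,"dy":-0.15,"dz":2.06,"ax":0,"ay":0,"az":0},{"gripper":0.7,"dx":-0.03,"dy":-0.15,"dz":2.06,"ax":0,"ay":0,"az":0},{"gripper":0.7,"dx":-0.03,"dy":-0.15,"dz":2.06,"ax":0,"ay":0,"az":0},{"gripper":0.7,"dx":-0.03,"dy":-0.15,"dz":1.3,"ax":0,"ay":0,"az":0},{"gripper":0.7,"dx":-0.03,"dy":-0.15,"dz":0,"ax":0,"ay":0,"az":0},{"gripper":0.7,"dx":-0.03,"dy":-0.15,"dz":0,"ax":0,"ay":0,"az":0}]'
python3 -m crank '[{"gripper":0.6,"dx":-9.44,"dy":-2.09,"dz":0.1,"ax":0,"ay":0,"az":-1.126},{"gripper":0.6,"dx":-9.44,"dy":-2.09,"dz":0.1,"ax":0,"ay":0,"az":-1.126},{"gripper":0.6,"dx":-9.44,"dy":-2.09,"dz":0.3,"ax":0,"ay":0,"az":-1.126},{"gripper":0.6,"dx":-9.44,"dy":-2.09,"dz":0.3,"ax":0,"ay":0,"az":-1.126},{"gripper":0.6,"dx":-9.44,"dy":-2.09,"dz":1.75,"ax":0,"ay":0,"az":-1.126},{"gripper":0.6,"dx":-9.44,"dy":-2.09,"dz":1.75,"ax":0,"ay":0,"az":-1.126},{"gripper":0.6,"dx":-9.44,"dy":-2.09,"dz":1.75,"ax":0,"ay":0,"az":-1.126},{"gripper":0.6,"dx":-9.44,"dy":-2.09,"dz":1.75,"ax":0,"ay":0,"az":-1.126}]'
python3 -c "
from h import *
snap('wrist','w9');goto([.4875,-.3952,.031],[np.pi,0,2.713])"
```

```text
time: 18.73
tool_pos: [0.5662, -0.0188, 0.1956]
tool_rot: [3.134, 0.001, 1.585]
contact_force: [0.6, -0.1, -0.7]
gripper_width: 0.028
grip_force: 0.0
time: 19.73
tool_pos: [0.4845, -0.3992, 0.1187]
tool_rot: [3.141, -0.003, 2.708]
contact_force: [-0.2, 1.0, 0.7]
gripper_width: 0.0375
grip_force: 0.0
d [-0.02  0.08  2.22] a [ 0.001 -0.002 -0.004] from [ 0.485 -0.398  0.12 ] [ 3.141e+00 -2.000e-03  2.709e+00]
```

```bash
python3 -m crank '[{"gripper":0.6,"dx":-0.02,"dy":0.06,"dz":1.3,"ax":0,"ay":0,"az":0},{"gripper":0.6,"dx":-0.02,"dy":0.06,"dz":2.22,"ax":0,"ay":0,"az":0},{"gripper":0.6,"dx":-0.02,"dy":0.06,"dz":2.22,"ax":0,"ay":0,"az":0},{"gripper":0.8,"dx":-0.02,"dy":0.06,"dz":2.22,"ax":0,"ay":0,"az":0},{"gripper":0.8,"dx":-0.02,"dy":0.06,"dz":2.22,"ax":0,"ay":0,"az":0},{"gripper":0.8,"dx":-0.02,"dy":0.06,"dz":1,"ax":0,"ay":0,"az":0},{"gripper":0.8,"dx":-0.02,"dy":0.06,"dz":-1.75,"ax":0,"ay":0,"az":0},{"gripper":0.8,"dx":-0.02,"dy":0.06,"dz":-1.75,"ax":0,"ay":0,"az":0}]' 20
python3 -m crank '[{"gripper":0.8,"dx":1.49,"dy":10.7,"dz":0,"ax":0,"ay":0,"az":1.12},{"gripper":0.8,"dx":1.49,"dy":10.7,"dz":0,"ax":0,"ay":0,"az":1.12},{"gripper":0.8,"dx":1.49,"dy":10.7,"dz":0,"ax":0,"ay":0,"az":1.12},{"gripper":0.8,"dx":1.49,"dy":10.7,"dz":0,"ax":0,"ay":0,"az":1.12},{"gripper":0.8,"dx":1.49,"dy":10.7,"dz":0,"ax":0,"ay":0,"az":1.12},{"gripper":0.8,"dx":1.49,"dy":10.7,"dz":0,"ax":0,"ay":0,"az":1.12},{"gripper":0.8,"dx":1.49,"dy":10.7,"dz":0,"ax":0,"ay":0,"az":1.12},{"gripper":0.8,"dx":1.49,"dy":10.7,"dz":0,"ax":0,"ay":0,"az":1.12}]'
python3 -c "
from h import *
snap('wrist','w10');goto([.611,.019,.109],[np.pi,0,1.593])"; python3 chk.py
```

```text
time: 20.78
tool_pos: [0.4883, -0.3956, 0.1951]
tool_rot: [-3.14, 0.004, 2.711]
contact_force: [-0.6, -0.6, -0.5]
gripper_width: 0.0232
grip_force: 20.0
time: 21.78
tool_pos: [0.6131, 0.0217, 0.1921]
tool_rot: [3.14, -0.0, 1.594]
contact_force: [-0.3, -0.8, -1.1]
gripper_width: 0.0236
grip_force: 20.0
d [-0.06 -0.06  2.07] a [ 0.002 -0.     0.001] from [0.613 0.021 0.192] [ 3.14  -0.     1.594]
handle ([13, 12, 38, 12, 309], array([311.1, 192.4])) ([8, 16, 39, 14, 346], array([307. , 197.6]))
carton 7.0 203
binL 15.1 645
binM 15.7 424
binR 9.9 154
```

```bash
python3 -m crank '[{"gripper":0.8,"dx":-0.05,"dy":-0.05,"dz":1,"ax":0,"ay":0,"az":0},{"gripper":0.8,"dx":-0.05,"dy":-0.05,"dz":2.06,"ax":0,"ay":0,"az":0},{"gripper":0.8,"dx":-0.05,"dy":-0.05,"dz":2.06,"ax":0,"ay":0,"az":0},{"gripper":0.7,"dx":-0.05,"dy":-0.05,"dz":2.06,"ax":0,"ay":0,"az":0},{"gripper":0.7,"dx":-0.05,"dy":-0.05,"dz":2.06,"ax":0,"ay":0,"az":0},{"gripper":0.7,"dx":-0.05,"dy":-0.05,"dz":1.3,"ax":0,"ay":0,"az":0},{"gripper":0.7,"dx":-0.05,"dy":-0.05,"dz":0,"ax":0,"ay":0,"az":0},{"gripper":0.7,"dx":-0.05,"dy":-0.05,"dz":0,"ax":0,"ay":0,"az":0}]'
python3 -m crank '[{"gripper":0.6,"dx":-10.94,"dy":-2.35,"dz":0.1,"ax":0,"ay":0,"az":-1.119},{"gripper":0.6,"dx":-10.94,"dy":-2.35,"dz":0.1,"ax":0,"ay":0,"az":-1.119},{"gripper":0.6,"dx":-10.94,"dy":-2.35,"dz":0.3,"ax":0,"ay":0,"az":-1.119},{"gripper":0.6,"dx":-10.94,"dy":-2.35,"dz":0.3,"ax":0,"ay":0,"az":-1.119},{"gripper":0.6,"dx":-10.94,"dy":-2.35,"dz":1.75,"ax":0,"ay":0,"az":-1.119},{"gripper":0.6,"dx":-10.94,"dy":-2.35,"dz":1.75,"ax":0,"ay":0,"az":-1.119},{"gripper":0.6,"dx":-10.94,"dy":-2.35,"dz":1.75,"ax":0,"ay":0,"az":-1.119},{"gripper":0.6,"dx":-10.94,"dy":-2.35,"dz":1.75,"ax":0,"ay":0,"az":-1.119}]'
python3 -c "
from h import *
snap('wrist','w11');goto([.5272,-.4207,.031],[np.pi,0,2.713])"
```

```text
time: 22.88
tool_pos: [0.6122, 0.0161, 0.1959]
tool_rot: [3.134, 0.0, 1.591]
contact_force: [-0.4, -0.2, -0.5]
gripper_width: 0.0278
grip_force: 0.0
time: 23.88
tool_pos: [0.5238, -0.4255, 0.1192]
tool_rot: [3.141, -0.002, 2.708]
contact_force: [0.6, -1.1, -1.0]
gripper_width: 0.0373
grip_force: 0.0
d [-0.04  0.22  2.17] a [ 0.    -0.003 -0.007] from [ 0.522 -0.428  0.118] [-3.142e+00 -3.000e-03  2.706e+00]
```

```bash
python3 -m crank '[{"gripper":0.6,"dx":0,"dy":0,"dz":0,"ax":0,"ay":0,"az":0},{"gripper":0.6,"dx":0,"dy":0,"dz":0,"ax":0,"ay":0,"az":0}]'
python3 -c "
from h import *
snap('wrist','w11');goto([.5272,-.4207,.031],[np.pi,0,2.713])"
```

```text
time: 24.18
tool_pos: [0.5259, -0.4222, 0.1212]
tool_rot: [-3.142, 0.0, 2.711]
contact_force: [0.3, -0.3, -0.1]
gripper_width: 0.0378
grip_force: 0.0
d [-0.01  0.04  2.26] a [-0.     0.001 -0.002] from [ 0.526 -0.422  0.121] [-3.142e+00  1.000e-03  2.711e+00]
```

```bash
python3 -m crank '[{"gripper":0.6,"dx":-0.01,"dy":0.03,"dz":1.3,"ax":0,"ay":0,"az":0},{"gripper":0.6,"dx":-0.01,"dy":0.03,"dz":2.25,"ax":0,"ay":0,"az":0},{"gripper":0.6,"dx":-0.01,"dy":0.03,"dz":2.25,"ax":0,"ay":0,"az":0},{"gripper":0.8,"dx":-0.01,"dy":0.03,"dz":2.25,"ax":0,"ay":0,"az":0},{"gripper":0.8,"dx":-0.01,"dy":0.03,"dz":2.25,"ax":0,"ay":0,"az":0},{"gripper":0.8,"dx":-0.01,"dy":0.03,"dz":1,"ax":0,"ay":0,"az":0},{"gripper":0.8,"dx":-0.01,"dy":0.03,"dz":-1.75,"ax":0,"ay":0,"az":0},{"gripper":0.8,"dx":-0.01,"dy":0.03,"dz":-1.75,"ax":0,"ay":0,"az":0}]' 20
python3 -m crank '[{"gripper":0.8,"dx":3.7,"dy":10.38,"dz":0,"ax":0,"ay":0,"az":1.12},{"gripper":0.8,"dx":3.7,"dy":10.38,"dz":0,"ax":0,"ay":0,"az":1.12},{"gripper":0.8,"dx":3.7,"dy":10.38,"dz":0,"ax":0,"ay":0,"az":1.12},{"gripper":0.8,"dx":3.7,"dy":10.38,"dz":0,"ax":0,"ay":0,"az":1.12},{"gripper":0.8,"dx":3.7,"dy":10.38,"dz":0,"ax":0,"ay":0,"az":1.12},{"gripper":0.8,"dx":3.7,"dy":10.38,"dz":0,"ax":0,"ay":0,"az":1.12},{"gripper":0.8,"dx":3.7,"dy":10.38,"dz":0,"ax":0,"ay":0,"az":1.12},{"gripper":0.8,"dx":3.7,"dy":10.38,"dz":0,"ax":0,"ay":0,"az":1.12}]'
python3 -m crank '[{"gripper":0.8,"dx":0,"dy":0,"dz":0,"ax":0,"ay":0,"az":0}]'
python3 -c "
from h import *
snap('wrist','w12');goto([.565,.0185,.109],[np.pi,0,1.593])"; python3 chk.py
```

```text
time: 25.22
tool_pos: [0.5266, -0.4224, 0.1954]
tool_rot: [-3.14, 0.004, 2.71]
contact_force: [0.8, 0.1, -0.0]
gripper_width: 0.0233
grip_force: 20.0
time: 26.22
tool_pos: [0.5658, 0.0199, 0.1923]
tool_rot: [3.139, -0.0, 1.593]
contact_force: [-0.4, -0.8, -1.2]
gripper_width: 0.0235
grip_force: 20.0
time: 26.35
tool_pos: [0.5658, 0.0173, 0.1917]
tool_rot: [3.14, 0.0, 1.592]
contact_force: [-0.2, 0.3, -1.1]
gripper_width: 0.0233
grip_force: 20.0
d [ 0.06 -0.02  2.06] a [ 0.001  0.    -0.003] from [0.566 0.016 0.191] [3.141 0.    1.59 ]
handle ([13, 12, 38, 12, 309], array([311.1, 192.4])) ([8, 16, 39, 14, 348], array([307.2, 197.5]))
carton 10.3 436
binL 19.1 919
binM 15.6 425
binR 9.8 153
```

```bash
python3 -m crank '[{"gripper":0.8,"dx":0.03,"dy":-0.02,"dz":1,"ax":0,"ay":0,"az":0},{"gripper":0.8,"dx":0.03,"dy":-0.02,"dz":2.05,"ax":0,"ay":0,"az":0},{"gripper":0.8,"dx":0.03,"dy":-0.02,"dz":2.05,"ax":0,"ay":0,"az":0},{"gripper":0.7,"dx":0.03,"dy":-0.02,"dz":2.05,"ax":0,"ay":0,"az":0},{"gripper":0.7,"dx":0.03,"dy":-0.02,"dz":2.05,"ax":0,"ay":0,"az":0},{"gripper":0.7,"dx":0.03,"dy":-0.02,"dz":1.3,"ax":0,"ay":0,"az":0},{"gripper":0.7,"dx":0.03,"dy":-0.02,"dz":-1,"ax":0,"ay":0,"az":0},{"gripper":0.7,"dx":0.03,"dy":-0.02,"dz":-1,"ax":0,"ay":0,"az":0}]'
python3 - <<'E'
from h import *
b=load('side0');a=load('scene0')
f=lambda u,v:(225+u/3,60+v/3)
for n,u,v,z in [('fl top',127,237,.085),('fl bot',160,297,0),('fr top',305,213,.085),('fr bot',302,272,0),('back r top',243,148,.085),('back l top',80,180,.085),('bl',77,182,.085),('boardfl',33,38,.268),('boardfr',375,70,.25),('bfl low',33,50,.25),('post fl base',65,271,0),('post fr base',347,297,0)]:print(n,ray(b,*f(u,v),z).round(4))
im=[]
def poly(c,img,o,y,pts,col,k,x0,y0):
    R=Ro.from_euler('z',y).as_matrix();q=[(proj(c,R@np.array(p)+o)-[x0,y0])*k for p in pts]
    cv2.polylines(img,[np.int32(q)],False,col,1)
for c,(x0,x1,y0,y1),k in ((b,(225,365,35,165),3),(a,(330,470,40,180),3)):
    g=cv2.resize(c['frame'][y0:y1,x0:x1],None,fx=k,fy=k,interpolation=cv2.INTER_CUBIC)[:,:,::-1].copy()
    o=np.array([.5115,.3405,0]);y=1.322
    poly(c,g,o,y,[(0,-.165,.25),(0,.165,.25),(0,.165,.268),(.24,.165,.268),(.24,-.165,.268),(0,-.165,.268),(0,.165,.268)],(0,255,0),k,x0,y0)
    oc=o+Ro.from_euler('z',y).apply([.09,0,0])
    poly(c,g,oc,y,[(-.075,-.1,0),(-.075,.1,0),(-.075,.1,.085),(.075,.1,.085),(.075,-.1,.085),(-.075,-.1,.085),(-.075,.1,.085)],(0,0,255),k,x0,y0)
    im.append(np.vstack([g,np.zeros((420-g.shape[0],g.shape[1],3),np.uint8)]) if g.shape[0]<420 else g[:420])
w=np.hstack(im);w=cv2.resize(w,(800,int(w.shape[0]*800/w.shape[1])));cv2.imwrite('pics/m4.png',w)
s=sensors.read_state();print(s['qpos'].round(4),s['tool_pos'].round(4))
E
```

```text
time: 27.45
tool_pos: [0.5655, 0.0179, 0.2352]
tool_rot: [3.136, 0.0, 1.59]
contact_force: [-0.9, 0.2, -0.8]
gripper_width: 0.0276
grip_force: 0.0
fl top [0.424  0.3249 0.085 ]
fl bot [0.4559 0.3438 0.    ]
fr top [0.6107 0.3418 0.085 ]
fr bot [0.6145 0.3666 0.    ]
back r top [0.5762 0.5089 0.085 ]
back l top [0.3887 0.4616 0.085 ]
bl [0.3852 0.4574 0.085 ]
boardfl [0.3531 0.3994 0.268 ]
boardfr [0.6681 0.3065 0.25  ]
bfl low [0.3523 0.4158 0.25  ]
post fl base [0.3622 0.4175 0.    ]
post fr base [0.6498 0.3062 0.    ]
[-0.0331  0.3186  1.4527 -0.      1.3652 -0.0521] [0.5655 0.0179 0.2352]
```

View pics/m4.png

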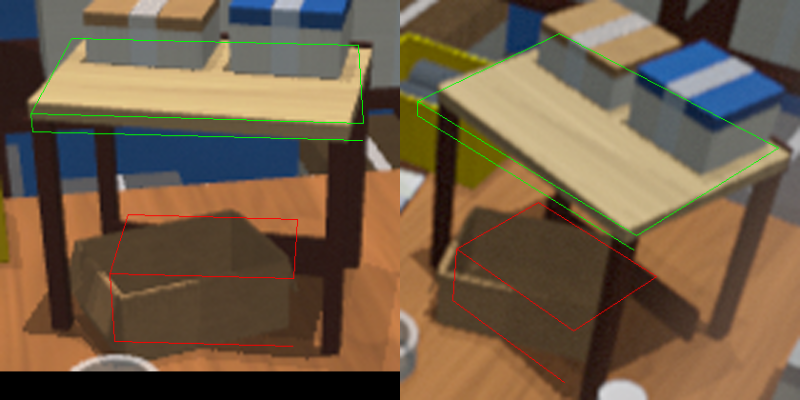

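I'm fitting the rack and carton from corner pixels. Side panel board top corners are (30,98), (351,124), (370,50). Scene panel corners are (440,88), (636,233), (790,155). The carton rim in the side crop is at (127,237), (305,203), (243,148) and (80,180), and it is turned relative to the rack.

```bash
python3 - <<'E'
from h import *
b=load('side0');a=load('scene0')
L=lambda u,v:(225+u/2.857,35+v/2.857);S=lambda u,v:(330+(u-400)/2.857,40+v/2.857)
for n,p,q in [('fl',(30,98),(440,88)),('fr',(351,124),(636,233)),('br',(370,50),(790,155)),('bl',(72,38),(558,35))]:
    print(n,ray(b,*L(*p),.268).round(3),ray(a,*S(*q),.268).round(3))
f=lambda u,v:(225+u/3,60+v/3)
for p in [(127,237),(305,203),(243,148),(80,180)]: print('carton side',ray(b,*f(*p),.085).round(3))
for n,p,z in [('back left',(480,208),.085),('left front',(440,268),.085),('lf2',(475,282),.085),('bot l',(440,310),0),('bot r',(590,362),0),('post fl',(442,275),0),('post fr',(590,396),0)]: print('scene',n,ray(a,*S(*p),z).round(3))
for n,p in [('post fl',(62,328)),('post fr',(332,353))]:print('side',n,ray(b,*L(*p),0).round(3))
# brightness-edge dump: warm rim pixels? print projected rim candidates
for yaw,cx,cy in [(1.79,.495,.412)]:
    R=Ro.from_euler('z',yaw).as_matrix()
    for p in [(-.075,.1,.085),(-.075,-.1,.085),(.075,-.1,.085),(.075,.1,.085)]:
        X=R@np.array(p)+[cx,cy,0];u=proj(b,X);v=proj(a,X)
        print(X.round(3),'side c2',((u-[225,60])*3).round(0),'scene panel',((v-[330,40])*2.857+[400,0]).round(0))
E
```

```text
fl [0.353 0.427 0.268] [0.357 0.421 0.268]
fr [0.659 0.299 0.268] [0.669 0.304 0.268]
br [0.739 0.515 0.268] [0.745 0.527 0.268]
bl [0.411 0.615 0.268] [0.411 0.61  0.268]
carton side [0.424 0.325 0.085]
carton side [0.616 0.364 0.085]
carton side [0.576 0.509 0.085]
carton side [0.389 0.462 0.085]
scene back left [0.398 0.471 0.085]
scene left front [0.421 0.337 0.085]
scene lf2 [0.471 0.339 0.085]
scene bot l [0.415 0.355 0.   ]
scene bot r [0.622 0.381 0.   ]
scene post fl [0.379 0.416 0.   ]
scene post fr [0.65  0.328 0.   ]
side post fl [0.363 0.421 0.   ]
side post fr [0.652 0.308 0.   ]
[0.414 0.317 0.085] side c2 [118. 242.] scene panel [426. 274.]
[0.609 0.361 0.085] side c2 [299. 205.] scene panel [583. 316.]
[0.576 0.507 0.085] side c2 [243. 149.] scene panel [615. 243.]
[0.381 0.463 0.085] side c2 [ 73. 180.] scene panel [466. 206.]
```

```bash
cat >> h.py <<'E'
def Rs(psi,tip): # scoop frame: yaw psi, nose down tip
    return Ro.from_euler('z',psi)*Ro.from_euler('y',tip)
def Rt(psi,tip,phi): # tool orient, camera forward, tilted back by phi
    return Rs(psi,tip)*Ro.from_euler('y',-phi)*Ro.from_euler('x',np.pi)
def gotoR(pos,R):
    goto(pos,R.as_euler('xyz'))
E
python3 - <<'E'
from h import *
R=Rt(.022,0,np.radians(50));print(R.as_matrix().round(2))
gotoR([.50,-.02,.25],R)
E
```

```text
[[ 0.64  0.02  0.77]
 [ 0.01 -1.    0.02]
 [ 0.77  0.   -0.64]]
d [-0.92 -1.65 -0.38] a [-0.676  0.678  1.46 ] from [0.565 0.018 0.235] [3.136 0.    1.59 ]
```

```bash
python3 -m crank '[{"gripper":0.5,"dx":-0.92,"dy":-1.65,"dz":-0.4,"ax":-0.676,"ay":0.678,"az":1.46},{"gripper":0.5,"dx":-0.92,"dy":-1.65,"dz":-0.4,"ax":-0.676,"ay":0.678,"az":1.46},{"gripper":0.5,"dx":-0.92,"dy":-1.65,"dz":-0.4,"ax":-0.676,"ay":0.678,"az":1.46},{"gripper":0.5,"dx":-0.92,"dy":-1.65,"dz":-0.4,"ax":-0.676,"ay":0.678,"az":1.46},{"gripper":0.5,"dx":-0.92,"dy":-1.65,"dz":-0.4,"ax":-0.676,"ay":0.678,"az":1.46},{"gripper":0.5,"dx":-0.92,"dy":-1.65,"dz":-0.4,"ax":-0.676,"ay":0.678,"az":1.46},{"gripper":0.5,"dx":-0.92,"dy":-1.65,"dz":-0.4,"ax":-0.676,"ay":0.678,"az":1.46},{"gripper":0.5,"dx":-0.92,"dy":-1.65,"dz":-0.4,"ax":-0.676,"ay":0.678,"az":1.46}]'
cat > kin.py <<'E'
from h import *
from scipy.optimize import least_squares
D=[([1.2304,.3005,1.5216,0,1.3207,-.0666],[.14863,.52927,.21587],[-3.1404,0,2.8678]),
([-.6026,.3293,1.2943,0,1.5197,-1.7599],[.4998,-.2994,.2985],[3.141,-.002,2.728]),
([.2674,-.2311,1.9364,0,1.4355,-.892],[.3192,.1254,.2739],[3.141,.001,2.73]),
([-.0331,.3186,1.4527,0,1.3652,-.0521],[.5655,.0179,.2352],[3.136,0,1.59])]
import os
if os.path.exists('kd.json'): D+=[tuple(x) for x in json.load(open('kd.json'))]
def fk(q,p,sg=1):
    h,a0,L2,L3,e,d,w=p
    R=Ro.from_euler('z',q[0]);
    Ru=R*Ro.from_euler('y',q[1]);X=np.array([0,0,h])+R.apply([a0,w,0])+Ru.apply([0,0,L2])
    Rf=Ru*Ro.from_euler('y',q[2]);X=X+Rf.apply([e,0,L3])
    Rw=Rf*Ro.from_euler('z',sg*q[3])*Ro.from_euler('y',q[4])*Ro.from_euler('z',q[5])*Ro.from_euler('z',-np.pi/2)
    return X+Rw.apply([0,0,d]),Rw
def fit(sg=1):
    f=lambda p:np.concatenate([fk(q,p,sg)[0]-np.array(x) for q,x,r in D])
    s=least_squares(f,[.3,0,.4,.4,0,.25,.036]);return s.x,np.abs(s.fun).max()
def ik(pos,R,p,q0,sg=1):
    lo=np.array([-3.03,-.79,.23,-1.04,0,-2.55]);hi=np.array([3.03,2.21,2.52,4.18,3.07,2.55])
    def f(q):
        X,Rw=fk(q,p,sg);return np.concatenate([(X-pos)*5,(Rw.inv()*R).as_rotvec()])
    s=least_squares(f,np.clip(q0,lo+1e-3,hi-1e-3),bounds=(lo,hi));return s.x,np.abs(s.fun).max()
E
python3 - <<'E'
from kin import *
s=sensors.read_state()
json.dump([[s['qpos'].tolist(),s['tool_pos'].tolist(),s['tool_rot'].tolist()]],open('kd.json','w'))
import importlib,kin;importlib.reload(kin)
print(s['qpos'].round(3),s['tool_pos'].round(4),s['tool_rot'].round(3))
for sg in(1,-1):
    p,e=kin.fit(sg);print(sg,p.round(4),e)
    for q,x,r in kin.D: print((kin.fk(q,p,sg)[1].inv()*Ro.from_euler('xyz',r)).as_rotvec().round(3))
gotoR([.50,-.02,.25],Rt(.022,0,np.radians(50)))
E
```

```text
time: 28.45
tool_pos: [0.4995, -0.0205, 0.248]
tool_rot: [3.026, -0.764, 0.307]
contact_force: [0.0, 0.4, 0.7]
gripper_width: 0.0467
grip_force: 0.0
[-0.255 -0.187  2.137  0.559  0.53   0.665] [ 0.4995 -0.0205  0.248 ] [ 3.026 -0.764  0.307]
1 [2.211e-01 1.000e-04 4.243e-01 4.474e-01 4.090e-02 2.596e-01 3.660e-02] 2.9583134722899196e-05
[ 0.    -0.     3.142]
[ 1.000e-03  0.000e+00 -3.141e+00]
[-1.000e-03  0.000e+00 -3.141e+00]
[-0.000e+00 -1.000e-03  3.141e+00]
[0.    0.    3.142]
-1 [-0.155   0.1868  0.3707  0.2369 -0.1881  0.0875  0.0552] 0.06582530150159131
[ 0.    -0.     3.142]
[ 1.000e-03  0.000e+00 -3.141e+00]
[-1.000e-03  0.000e+00 -3.141e+00]
[-0.000e+00 -1.000e-03  3.141e+00]
[ 0.52  -0.408 -2.088]
d [ 0.05 -0.   -0.03] a [-0.093  0.097  0.2  ] from [ 0.499 -0.02   0.248] [ 3.026 -0.764  0.307]
```

```bash
sed -i "s/from_euler('z',-np.pi\/2)/from_euler('z',np.pi\/2)/" kin.py
cat > path.py <<'E'
from kin import *
p,_=fit()
def pose(g,psi,tip,phi):
    R=Rt(psi,np.radians(tip),np.radians(phi));return np.array(g)+.008*R.apply([0,0,1]),R
def lipg(L,psi,tip,gx=-.085): # grip point for lip edge at L
    return np.array(L)-Rs(psi,np.radians(tip)).apply([.078-gx,0,.007-.03])
E
python3 - <<'E'
from path import *
s=load('side0');print('spray',ray(s,376,178,0).round(3),'tape',ray(s,265,183,0).round(3))
q0=sensors.read_state()['qpos']
for phi in (40,50):
  for psi in (1.2,1.45,1.65):
    L=np.array([.505,.416,.11])-.03*np.array([np.cos(psi),np.sin(psi),0])
    P=[('pre',[.4245,-.0235,.17],.022,0),('grip',[.495,-.022,.11],.022,0),('W1',[.495,-.022,.22],.022,-8),('W2',[.46,.08,.22],.6,-8),('W3',[.47,.15,.17],1.1,-5),('W4',lipg(L,psi,0),psi,0)]+[('t%d'%t,lipg(L,psi,t),psi,t) for t in(20,40,50,58)]
    q=q0
    for n,g,ps,t in P:
        x,R=pose(g,ps,t,phi);q,e=ik(x,R,p,q,1);print(phi,psi,n,np.round(g,3),q.round(2),round(e,4))
E
```

```text
spray [0.727 0.18  0.   ] tape [0.4   0.217 0.   ]
40 1.2 pre [ 0.424 -0.024  0.17 ] [-0.24 -0.23  2.36  0.48  0.37  0.91] 0.0
40 1.2 grip [ 0.495 -0.022  0.11 ] [-0.19  0.09  2.25  0.87  0.17  0.55] 0.0
40 1.2 W1 [ 0.495 -0.022  0.22 ] [-0.2  -0.15  2.23  0.61  0.29  0.83] 0.0
40 1.2 W2 [0.46 0.08 0.22] [-0.2  -0.16  2.23  1.01  0.68  0.08] 0.0
40 1.2 W3 [0.47 0.15 0.17] [-0.12  0.11  2.08  1.    0.91 -0.27] 0.0
40 1.2 W4 [0.435 0.236 0.133] [ 0.13  0.15  2.11  0.96  0.76 -0.18] 0.0
40 1.2 t20 [0.441 0.253 0.187] [0.32 0.12 1.87 0.33 0.95 0.52] 0.0
40 1.2 t40 [0.454 0.285 0.232] [0.49 0.26 1.55 0.   1.33 0.86] 0.0
40 1.2 t50 [0.463 0.307 0.25 ] [ 0.57  0.38  1.37 -0.1   1.54  0.95] 0.0
40 1.2 t58 [0.47  0.326 0.26 ] [ 0.62  0.49  1.21 -0.17  1.71  0.99] 0.0
40 1.45 pre [ 0.424 -0.024  0.17 ] [-0.24 -0.23  2.36  0.48  0.37  0.91] 0.0
40 1.45 grip [ 0.495 -0.022  0.11 ] [-0.19  0.09  2.25  0.87  0.17  0.55] 0.0
40 1.45 W1 [ 0.495 -0.022  0.22 ] [-0.2  -0.15  2.23  0.61  0.29  0.83] 0.0
40 1.45 W2 [0.46 0.08 0.22] [-0.2  -0.16  2.23  1.01  0.68  0.08] 0.0
40 1.45 W3 [0.47 0.15 0.17] [-
[... 2592 characters left out ...]
 0.17 ] [-0.28 -0.25  2.46  1.25  0.24  0.14] 0.0
50 1.65 grip [ 0.495 -0.022  0.11 ] [-0.21  0.11  2.34  2.33  0.24 -0.92] 0.0
50 1.65 W1 [ 0.495 -0.022  0.22 ] [-0.22 -0.15  2.33  1.71  0.21 -0.27] 0.0
50 1.65 W2 [0.46 0.08 0.22] [-0.27 -0.14  2.32  1.38  0.72 -0.31] 0.0
50 1.65 W3 [0.47 0.15 0.17] [-0.19  0.16  2.13  1.23  0.99 -0.53] 0.0
50 1.65 W4 [0.52  0.224 0.133] [-0.01  0.49  1.72  0.94  1.23 -0.56] 0.0
50 1.65 t20 [0.519 0.241 0.187] [ 0.15  0.35  1.63  0.57  1.19 -0.15] 0.0
50 1.65 t40 [0.516 0.276 0.232] [0.36 0.34 1.46 0.17 1.3  0.23] 0.0
50 1.65 t50 [0.514 0.299 0.25 ] [0.47 0.38 1.35 0.   1.41 0.39] 0.0
50 1.65 t58 [0.513 0.319 0.26 ] [ 0.55  0.44  1.25 -0.12  1.51  0.48] 0.0
```

```bash
python3 - <<'E'
from path import *
q=sensors.read_state()['qpos'];g=np.array([.580,-.020,.11])+Rs(.022,0).apply([-.080,0,0])
x,R=pose(g,.022,0,35);z=R.apply([0,0,1])
for b in(.08,0):
    gotoR(x-b*z,R);q,e=ik(x-b*z,R,p,q);print(q.round(2),e)
E
python3 chk.py
```

```text
d [-2.08 -0.34  0.71] a [-0.066 -0.164  0.211] from [ 0.499 -0.02   0.248] [ 3.026 -0.764  0.307]
[-0.2  -0.14  2.23  0.29  0.46  1.13] 5.551115123125783e-16
d [-2.42 -0.24  2.68] a [-0.066 -0.164  0.211] from [ 0.499 -0.02   0.248] [ 3.026 -0.764  0.307]
[-0.17  0.11  2.18  0.43  0.27  0.99] 3.0531133177191805e-15
handle ([13, 12, 38, 12, 309], array([311.1, 192.4])) ([8, 16, 39, 14, 327], array([306.6, 197.6]))
carton 19.0 1115
binL 18.1 905
binM 14.6 421
binR 8.9 150
```

```bash
python3 -m crank '[{"gripper":0.5,"dx":-2.08,"dy":-0.34,"dz":0.71,"ax":-0.066,"ay":-0.164,"az":0.211},{"gripper":0.5,"dx":-2.08,"dy":-0.34,"dz":0.71,"ax":-0.066,"ay":-0.164,"az":0.211},{"gripper":0.5,"dx":-2.08,"dy":-0.34,"dz":0.71,"ax":-0.066,"ay":-0.164,"az":0.211},{"gripper":0.5,"dx":-2.08,"dy":-0.34,"dz":0.71,"ax":-0.066,"ay":-0.164,"az":0.211},{"gripper":0.5,"dx":-2.08,"dy":-0.34,"dz":0.71,"ax":-0.066,"ay":-0.164,"az":0.211}]'
python3 - <<'E'
from path import *
g=np.array([.580,-.020,.11])+Rs(.022,0).apply([-.080,0,0])
x,R=pose(g,.022,0,35);gotoR(x,R)
c=snap('wrist','w13')
# handle blob check: dark pixels within predicted handle polygon
S=Rs(.022,0)
P=[proj(c,np.array([.58,-.02,.08])+S.apply(v)) for v in[(-.05,-.009,.04),(-.145,-.009,.04),(-.145,.009,.04),(-.05,.009,.04)]];print(np.round(P))
f=c['frame'];P=np.array(P);cx=P.mean(0)
for r in np.linspace(P[:,1].min(),P[:,1].max(),5).astype(int):
    if 0<=r<400:
        xs=np.where(f[r,260:380].max(1)<40)[0]+260;print(r,xs.min() if len(xs) else None,xs.max() if len(xs) else None,len(xs))
E
```

```text
time: 29.12
tool_pos: [0.4592, -0.0228, 0.1692]
tool_rot: [3.138, -0.609, 0.03]
contact_force: [0.0, -0.4, 0.5]
gripper_width: 0.0468
grip_force: 0.0
d [-0.01 -0.    2.  ] a [-0.001  0.002  0.007] from [ 0.459 -0.023  0.169] [ 3.138 -0.609  0.03 ]
[[330. 184.]
 [330. 298.]
 [307. 298.]
 [309. 184.]]
183 None None 0
212 312 331 6
240 282 357 7
269 273 367 25
298 264 376 42
```

```bash
python3 -m crank '[{"gripper":0.5,"dx":0,"dy":0,"dz":1,"ax":0,"ay":0,"az":0.007},{"gripper":0.5,"dx":0,"dy":0,"dz":1.7,"ax":0,"ay":0,"az":0.007},{"gripper":0.5,"dx":0,"dy":0,"dz":2,"ax":0,"ay":0,"az":0.007},{"gripper":0.5,"dx":0,"dy":0,"dz":2,"ax":0,"ay":0,"az":0.007},{"gripper":0.9,"dx":0,"dy":0,"dz":2,"ax":0,"ay":0,"az":0.007},{"gripper":0.9,"dx":0,"dy":0,"dz":2,"ax":0,"ay":0,"az":0.007},{"gripper":0.9,"dx":0,"dy":0,"dz":2,"ax":0,"ay":0,"az":0.007},{"gripper":0.9,"dx":0,"dy":0,"dz":2,"ax":0,"ay":0,"az":0.007}]' 60
python3 - <<'E'
from path import *
s=sensors.read_state();print(s['qpos'].round(3),s['tool_pos'].round(4))
R=Ro.from_euler('xyz',s['tool_rot']);g0=s['tool_pos']-.008*R.apply([0,0,1]);print(g0)
for n,g,psi,tip in [('lift2cm',g0+[0,0,.02],.022,-3),('W1',g0+[0,0,.09],.022,-8)]:
    x,R=pose(g,psi,tip,35);print(n);gotoR(x,R)
E
```

```text
time: 30.18
tool_pos: [0.5042, -0.0216, 0.1028]
tool_rot: [-3.14, -0.608, 0.02]
contact_force: [-6.6, -1.6, 7.9]
gripper_width: 0.0175
grip_force: 60.0
[-0.173  0.11   2.184  0.428  0.272  0.997] [ 0.5042 -0.0216  0.1028]
[ 0.49961454 -0.02168408  0.10937605]
lift2cm
d [ 0.3  -0.   -0.41] a [-0.001  0.056 -0.001] from [ 0.504 -0.022  0.103] [-3.14  -0.608  0.02 ]
W1
d [ 1.31 -0.   -1.85] a [-0.001  0.143 -0.001] from [ 0.504 -0.022  0.103] [-3.14  -0.608  0.02 ]
```

```bash
python3 -m crank '[{"gripper":0.9,"dx":0.3,"dy":0,"dz":-0.41,"ax":0,"ay":0.056,"az":0},{"gripper":0.9,"dx":0.6,"dy":0,"dz":-0.85,"ax":0,"ay":0.08,"az":0},{"gripper":0.9,"dx":0.9,"dy":0,"dz":-1.3,"ax":0,"ay":0.11,"az":0},{"gripper":0.9,"dx":1.2,"dy":0,"dz":-1.7,"ax":0,"ay":0.143,"az":0},{"gripper":0.9,"dx":1.31,"dy":0,"dz":-1.85,"ax":0,"ay":0.143,"az":0},{"gripper":0.9,"dx":1.31,"dy":0,"dz":-1.85,"ax":0,"ay":0.143,"az":0}]' 60
python3 - <<'E'
from path import *
psi=1.45
L=np.array([.505,.416,.112])-.03*np.array([np.cos(psi),np.sin(psi),0])
gx=-.080
P=[('W2a',[.47,.03,.21],.35,-8),('W2',[.455,.08,.21],.7,-8),('W3',[.455,.14,.19],1.1,-6),('W4b',lipg(L-[.008,.06,-.03],psi,-4,gx),psi,-4),('W4',lipg(L,psi,0,gx),psi,0)]
q=sensors.read_state()['qpos']
for n,g,ps,t in P:
    x,R=pose(g,ps,t,35);q1,e=ik(x,R,p,q);print(n,np.round(g,3),q1.round(2),round(e,4),'dq',np.abs(q1-q).max().round(2));q=q1
x,R=pose([.47,.03,.21],.35,-8,35);gotoR(x,R)
E
```

```text
time: 30.92
tool_pos: [0.5047, -0.0215, 0.1927]
tool_rot: [-3.139, -0.749, 0.02]
contact_force: [0.8, -0.4, -5.4]
gripper_width: 0.0177
grip_force: 60.0
W2a [0.47 0.03 0.21] [-0.21 -0.16  2.22  0.77  0.55  0.45] 0.0 dq 0.54
W2 [0.455 0.08  0.21 ] [-0.21 -0.12  2.19  0.88  0.77  0.11] 0.0 dq 0.34
W3 [0.455 0.14  0.19 ] [-0.12  0.04  2.07  0.86  0.95 -0.14] 0.0 dq 0.24
W4b [0.474 0.168 0.154] [-0.06  0.25  1.91  0.79  1.09 -0.36] 0.0 dq 0.22
W4 [0.482 0.229 0.135] [ 0.11  0.3   1.87  0.75  0.97 -0.21] 0.0 dq 0.16
d [-0.33 -1.35 -0.69] a [ 0.222  0.001 -0.242] from [ 0.505 -0.022  0.193] [-3.139 -0.749  0.02 ]
```

```bash
python3 -m crank '[{"gripper":0.9,"dx":-0.04,"dy":-0.15,"dz":-0.08,"ax":0.025,"ay":0,"az":-0.027},{"gripper":0.9,"dx":-0.1,"dy":-0.4,"dz":-0.2,"ax":0.067,"ay":0,"az":-0.073},{"gripper":0.9,"dx":-0.17,"dy":-0.7,"dz":-0.35,"ax":0.115,"ay":0,"az":-0.125},{"gripper":0.9,"dx":-0.25,"dy":-1.0,"dz":-0.51,"ax":0.164,"ay":0,"az":-0.18},{"gripper":0.9,"dx":-0.33,"dy":-1.35,"dz":-0.69,"ax":0.222,"ay":0,"az":-0.242}]'
python3 - <<'E'
from path import *
psi=1.45;gx=-.080
L=np.array([.505,.416,.112])-.03*np.array([np.cos(psi),np.sin(psi),0])
P=[('W2',[.455,.08,.21],.7,-8),('W3',[.455,.14,.19],1.1,-6),('W4b',lipg(L-[.008,.06,-.03],psi,-4,gx),psi,-4)]
s=sensors.read_state();X,Q=s['tool_pos'],Ro.from_euler('xyz',s['tool_rot'])
for n,g,ps,t in P:
    x,R=pose(g,ps,t,35);print(n,'d',(Q.inv().apply(x-X)/.04).round(2),'a',(Q.inv()*R).as_rotvec().round(3));X,Q=x,R
E
```

```text
time: 31.55
tool_pos: [0.4747, 0.0322, 0.2032]
tool_rot: [-3.141, -0.748, 0.352]
contact_force: [0.1, -0.8, -4.9]
gripper_width: 0.0175
grip_force: 60.0
W2 d [ 0.07 -1.34  0.04] a [ 0.236  0.002 -0.254]
W3 d [ 0.35 -1.2   1.02] a [ 0.268 -0.034 -0.297]
W4b d [0.03 0.07 1.23] a [ 0.225 -0.035 -0.268]
```

```bash
python3 -m crank '[{"gripper":0.9,"dx":0.02,"dy":-0.3,"dz":0,"ax":0.05,"ay":0,"az":-0.055},{"gripper":0.9,"dx":0.04,"dy":-0.65,"dz":0,"ax":0.115,"ay":0,"az":-0.125},{"gripper":0.9,"dx":0.05,"dy":-1.0,"dz":0,"ax":0.175,"ay":0,"az":-0.19},{"gripper":0.9,"dx":0.07,"dy":-1.34,"dz":0.04,"ax":0.236,"ay":0,"az":-0.254}]'
python3 -m crank '[{"gripper":0.9,"dx":0.09,"dy":-0.3,"dz":0.25,"ax":0.067,"ay":-0.01,"az":-0.074},{"gripper":0.9,"dx":0.17,"dy":-0.6,"dz":0.5,"ax":0.134,"ay":-0.017,"az":-0.148},{"gripper":0.9,"dx":0.26,"dy":-0.9,"dz":0.75,"ax":0.2,"ay":-0.026,"az":-0.222},{"gripper":0.9,"dx":0.35,"dy":-1.2,"dz":1.02,"ax":0.268,"ay":-0.034,"az":-0.297}]'
python3 -m crank '[{"gripper":0.9,"dx":0,"dy":0.02,"dz":0.3,"ax":0.056,"ay":-0.01,"az":-0.067},{"gripper":0.9,"dx":0.01,"dy":0.04,"dz":0.6,"ax":0.112,"ay":-0.017,"az":-0.134},{"gripper":0.9,"dx":0.02,"dy":0.05,"dz":0.9,"ax":0.17,"ay":-0.026,"az":-0.2},{"gripper":0.9,"dx":0.03,"dy":0.07,"dz":1.23,"ax":0.225,"ay":-0.035,"az":-0.268},{"gripper":0.9,"dx":0.03,"dy":0.07,"dz":1.23,"ax":0.225,"ay":-0.035,"az":-0.268}]'
python3 - <<'E'
from path import *
w=snap('wrist','w14');k=snap('scene','k14');s=snap('side','s14')
cv=np.zeros((600,800,3),np.uint8)
cv[:300,:480]=cv2.resize(w['frame'],(480,300))
cv[:300,485:795]=cv2.resize(k['frame'][50:200,300:455],(310,300))
cv[302:600,:]=cv2.resize(s['frame'][40:203,205:425],None,fx=1,fy=1)[:1,:1] if 0 else 0
cv[302:598,:400]=cv2.resize(s['frame'][50:213,205:425],(400,296))
cv2.imwrite('pics/m5.png',cv[:,:,::-1])
psi=1.45;gx=-.080
L=np.array([.505,.416,.112])-.03*np.array([np.cos(psi),np.sin(psi),0])
for dy in (0,):
    x,R=pose(lipg(L,psi,0,gx),psi,0,35);gotoR(x,R)
E
```

```text
time: 32.05
tool_pos: [0.4595, 0.0834, 0.204]
tool_rot: [3.141, -0.748, 0.7]
contact_force: [0.4, -1.1, -4.9]
gripper_width: 0.018
grip_force: 60.0
time: 32.55
tool_pos: [0.4581, 0.1446, 0.1834]
tool_rot: [-3.141, -0.713, 1.099]
contact_force: [0.4, 0.3, -5.4]
gripper_width: 0.0173
grip_force: 60.0
time: 33.17
tool_pos: [0.476, 0.1727, 0.1467]
tool_rot: [-3.138, -0.679, 1.444]
contact_force: [0.0, -0.8, -4.4]
gripper_width: 0.0176
grip_force: 60.0
d [ 0.9  -0.02  1.35] a [ 0.003 -0.068 -0.005] from [0.476 0.172 0.148] [-3.141 -0.679  1.444]
```

View pics/m5.png

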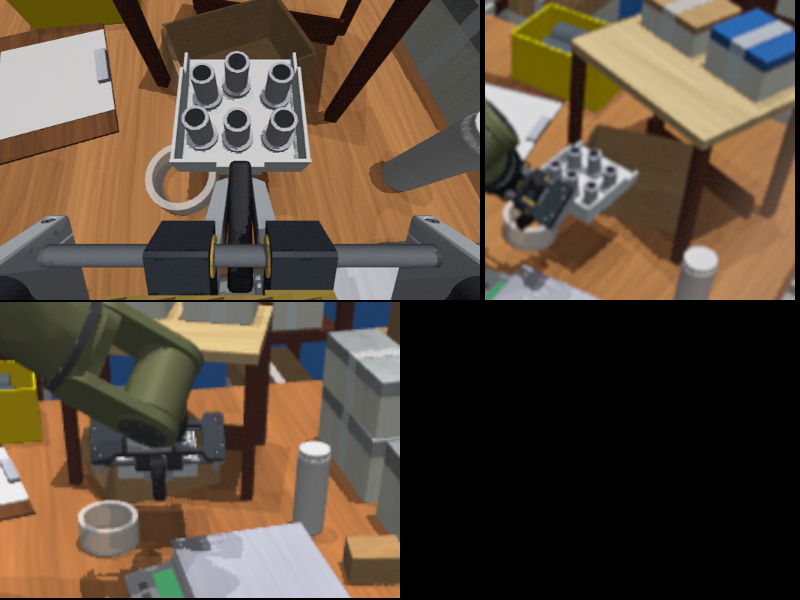

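All six bushes are standing in the held scoop (wrist panel rows 65–130). The carton rim shows behind it with corners at about (163,43) and (316,48). I'll check those against the carton estimate.

```bash
python3 - <<'E'
from path import *
c=load('w14');k=load('k14')
for n,u,v,z in [('L rim',163,43,.085),('L top bright',205,8,.085),('R rim',316,48,.085),('R bottom',303,95,0)]:print(n,ray(c,u/.75,v/.75,z).round(3))
for n,u,v,z in [('back l',595,128,.085),('bottom fr',680,235,0)]:print('scene',n,ray(k,300+(u-485)/2,50+v/2,z).round(3))
R=Ro.from_euler('z',1.77)
for q in [(-.075,.1,.085),(-.075,-.1,.085),(.075,-.1,.085),(.075,.1,.085),(-.075,-.1,0)]:
    X=R.apply(q)+[.505,.416,0];print(X.round(3),(proj(c,X)*.75).round(0))
psi=1.45;L=np.array([.505,.416,.112])-.03*np.array([np.cos(psi),np.sin(psi),0])
s=sensors.read_state();X,Q=s['tool_pos'],Ro.from_euler('xyz',s['tool_rot'])
E
```

```text
L rim [0.389 0.431 0.085]
L top bright [0.458 0.502 0.085]
R rim [0.619 0.391 0.085]
R bottom [0.617 0.369 0.   ]
scene back l [0.393 0.458 0.085]
scene bottom fr [0.627 0.379 0.   ]
[0.422 0.323 0.085] [187.  99.]
[0.618 0.362 0.085] [320.  62.]
[0.588 0.509 0.085] [281.  -1.]
[0.392 0.47  0.085] [165.  25.]
[0.618 0.362 0.   ] [304.  98.]
```

```bash
python3 -m crank '[{"gripper":0.9,"dx":0.2,"dy":0,"dz":0.3,"ax":0,"ay":-0.016,"az":0},{"gripper":0.9,"dx":0.42,"dy":-0.01,"dz":0.63,"ax":0,"ay":-0.03,"az":0},{"gripper":0.9,"dx":0.65,"dy":-0.02,"dz":0.98,"ax":0,"ay":-0.05,"az":0},{"gripper":0.9,"dx":0.8,"dy":-0.02,"dz":1.2,"ax":0.003,"ay":-0.068,"az":-0.005},{"gripper":0.9,"dx":0.9,"dy":-0.02,"dz":1.35,"ax":0.003,"ay":-0.068,"az":-0.005},{"gripper":0.9,"dx":0.9,"dy":-0.02,"dz":1.35,"ax":0.003,"ay":-0.068,"az":-0.005}]'
python3 - <<'E'
from path import *
psi=1.45;gx=-.080
L=np.array([.505,.416,.112])-.03*np.array([np.cos(psi),np.sin(psi),0])
s=sensors.read_state();X,Q=s['tool_pos'],Ro.from_euler('xyz',s['tool_rot']);q=s['qpos'];print(X)
for t in(0,8,16,24,32,36,40,44,48,52,56,59):
    x,R=pose(lipg(L-[0,0,.012*t/59],psi,t,gx),psi,t,35);q,e=ik(x,R,p,q)
    print(t,'d',(Q.inv().apply(x-X)/.04).round(2),'a',(Q.inv()*R).as_rotvec().round(3),q.round(2),round(e,4))
    if t==32:X,Q=x,R
E
```

```text
time: 34.08
tool_pos: [0.4827, 0.2345, 0.1287]
tool_rot: [3.141, -0.612, 1.453]
contact_force: [0.8, -0.9, -4.5]
gripper_width: 0.0173
grip_force: 60.0
[0.48267171 0.23445269 0.12872658]
0 d [-0.01  0.01 -0.  ] a [-0.001 -0.001  0.002] [ 0.11  0.3   1.87  0.75  0.97 -0.21] 0.0
8 d [ 0.34  0.01 -0.35] a [-0.001 -0.14   0.002] [0.18 0.26 1.81 0.54 0.99 0.01] 0.0
16 d [ 0.75  0.01 -0.64] a [-0.001 -0.28   0.002] [0.25 0.25 1.74 0.36 1.05 0.21] 0.0
24 d [ 1.2   0.01 -0.86] a [-0.001 -0.42   0.003] [0.33 0.27 1.65 0.19 1.15 0.38] 0.0
32 d [ 1.68  0.01 -1.02] a [-0.001 -0.559  0.003] [0.41 0.31 1.55 0.05 1.26 0.52] 0.0
36 d [ 0.18  0.   -0.18] a [-0.   -0.07  0.  ] [ 0.45  0.33  1.5  -0.02  1.32  0.58] 0.0
40 d [ 0.38  0.   -0.34] a [ 0.   -0.14  0.  ] [ 0.49  0.36  1.44 -0.07  1.39  0.62] 0.0
44 d [ 0.59  0.   -0.49] a [-0.    -0.209 -0.   ] [ 0.52  0.4   1.39 -0.13  1.45  0.67] 0.0
48 d [ 0.81  0.   -0.62] a [ 0.    -0.279  0.   ] [ 0.56  0.43  1.33 -0.18  1.52  0.7 ] 0.0
52 d [ 1.04  0.   -0.74] a [ 0.    -0.349 -0.   ] [ 0.59  0.48  1.27 -0.22  1.59  0.73] 0.0
56 d [ 1.28  0.   -0.84] a [ 0.    -0.419 -0.   ] [ 0.62  0.52  1.21 -0.27  1.67  0.75] 0.0
59 d [ 1.46  0.   -0.91] a [ 0.    -0.471 -0.   ] [ 0.64  0.56  1.16 -0.3   1.72  0.76] 0.0
```

```bash
python3 -m crank '[{"gripper":0.9,"dx":0.34,"dy":0.01,"dz":-0.35,"ax":0,"ay":-0.14,"az":0.002},{"gripper":0.9,"dx":0.75,"dy":0.01,"dz":-0.64,"ax":0,"ay":-0.28,"az":0.002},{"gripper":0.9,"dx":1.2,"dy":0.01,"dz":-0.86,"ax":0,"ay":-0.42,"az":0.003},{"gripper":0.9,"dx":1.68,"dy":0.01,"dz":-1.02,"ax":0,"ay":-0.559,"az":0.003},{"gripper":0.9,"dx":1.68,"dy":0.01,"dz":-1.02,"ax":0,"ay":-0.559,"az":0.003}]' 60
python3 -m crank '[{"gripper":0.9,"dx":0.18,"dy":0,"dz":-0.18,"ax":0,"ay":-0.07,"az":0},{"gripper":0.9,"dx":0.38,"dy":0,"dz":-0.34,"ax":0,"ay":-0.14,"az":0},{"gripper":0.9,"dx":0.59,"dy":0,"dz":-0.49,"ax":0,"ay":-0.209,"az":0},{"gripper":0.9,"dx":0.81,"dy":0,"dz":-0.62,"ax":0,"ay":-0.279,"az":0},{"gripper":0.9,"dx":1.04,"dy":0,"dz":-0.74,"ax":0,"ay":-0.349,"az":0},{"gripper":0.9,"dx":1.28,"dy":0,"dz":-0.84,"ax":0,"ay":-0.419,"az":0},{"gripper":0.9,"dx":1.46,"dy":0,"dz":-0.91,"ax":0,"ay":-0.471,"az":0},{"gripper":0.9,"dx":1.46,"dy":0,"dz":-0.91,"ax":0,"ay":-0.471,"az":0}]'
python3 -m crank '[{"gripper":0.9,"dx":0,"dy":0,"dz":0,"ax":0,"ay":0,"az":0},{"gripper":0.9,"dx":0,"dy":0,"dz":0,"ax":0,"ay":0,"az":0},{"gripper":0.9,"dx":0,"dy":0,"dz":0,"ax":0,"ay":0,"az":0},{"gripper":0.9,"dx":0,"dy":0,"dz":0,"ax":0,"ay":0,"az":0}]'
python3 -c "
from h import *
snap('wrist','w15');snap('side','s15');snap('scene','k15')
s=sensors.read_state();print(s['tool_pos'],s['tool_rot'],s['contact_force'])"
```

```text
time: 34.7
tool_pos: [0.4871, 0.267, 0.2018]
tool_rot: [3.141, -0.053, 1.452]
contact_force: [1.0, 1.0, -6.1]
gripper_width: 0.0173
grip_force: 60.0
time: 35.7
tool_pos: [0.4938, 0.3212, 0.239]
tool_rot: [-3.138, 0.417, 1.451]
contact_force: [-0.6, -1.6, -1.7]
gripper_width: 0.0177
grip_force: 60.0
time: 36.2
tool_pos: [0.4938, 0.3213, 0.2404]
tool_rot: [-3.141, 0.418, 1.45]
contact_force: [0.3, 0.1, -3.3]
gripper_width: 0.0177
grip_force: 60.0
[0.49376553 0.32148713 0.24025555] [-3.14102049  0.41829664  1.44974842] [-0.53341121  0.14277902 -2.01503125]
```

```bash
python3 - <<'E'
from h import *
F=[]
for i in range(12):
    F.append(sensors.read_state()['contact_force']);c=viewer.capture('wrist')
print(np.mean(F,0).round(2),np.std(F,0).round(2))
c=load('w15');a=load('w14')
# pan region brightness: project pan floor polygon & report dark fraction
from path import *
s=sensors.read_state();R=Ro.from_euler('xyz',s['tool_rot']);g=s['tool_pos']-.008*R.apply([0,0,1])
S=Rs(1.45,np.radians(59))
def uv(P):return proj(c,g+S.apply(np.array(P)-[-.08,0,.03]))
q=np.array([uv(P) for P in[(-.045,-.055,.003),(-.045,.055,.003),(.075,.055,.007),(.075,-.055,.007)]]);print(q.round(0))
m=np.zeros((400,640),np.uint8);cv2.fillPoly(m,[np.int32(q)],1)
gr=c['frame'].mean(2);print('pan gray pct',np.percentile(gr[m>0],[2,10,25,50,75]).round(),int(m.sum()))
x,y,w,h=cv2.boundingRect(np.int32(q))
y0=max(y,0);print(cv2.resize(gr[y0:y+h,x:x+w],(24,max(6,12*h//w))).astype(int))
E
```

```text
[ 0.14  0.13 -2.04] [0.44 0.4  0.4 ]
[[395. 218.]
 [245. 218.]
 [256.  81.]
 [385.  81.]]
pan gray pct [74. 77. 81. 84. 86.] 19389
[[ 98  99  99  98  73  74  75  78  77  76  74  76  75  75  78  77  80  79
  153 154 155 156 157 153]
 [103 103  76  78  78  75  76  77  76  79  74  75  75  75  75  76  76  77
   78  78 135 147 148 147]
 [100  83  80  81  83  82  82  81  81  81  80  77  77  77  79  78  76  77
   78  76  77  73 147 144]
 [ 80  82  79  80  81  84  83  80  82  80  82  83  85  82  82  81  82  81
   82  81  78  78  80  78]
 [ 85  85  82  83  84  81  81  84  83  81  82  81  82  82  81  81  84  83
   82  83  81  83  82  83]
 [ 85  84  86  86  85  86  85  86  85  86  85  85  82  85  84  79  83  81
   81  83  82  83  81  79]
 [ 82  83  83  83  87  82  84  87  86  83  85  85  86  84  87  83  86  85
   85  85  84  85  83  80]
 [ 84  85  85  83  85  85  83  84  85  83  83  81  82  85  82  83  83  85
   85  86  81  85  80  80]
 [ 87  88  87  87  88  86  85  85  84  87  88  85  85  86  83  83  87  84
   84  86  84  83  85  84]
 [ 92 115  97  86  86  87  87  88  87  87  87  86  87  87  86  88  86  85
   85  86  86  84  85  85]]
```

The pan region is uniform, so it is empty, and the force has dropped to the scoop's weight. I'll tip back and return.

```bash
cat > seq.py <<'E'
from path import *
def seq(segs,gx=-.08,phi=35):
    s=sensors.read_state();X,Q=s['tool_pos'],Ro.from_euler('xyz',s['tool_rot']);q=s['qpos']
    for seg in segs:
        for n,g,psi,t in seg:
            x,R=pose(g,psi,t,phi);q,e=ik(x,R,p,q)
            print(n,'d',(Q.inv().apply(x-X)/.04).round(2),'a',(Q.inv()*R).as_rotvec().round(3),q.round(2),round(e,3))
        X,Q=x,R
        print('--')
E
python3 - <<'E'
from seq import *
psi=1.45
L=np.array([.505,.416,.112])-.03*np.array([np.cos(psi),np.sin(psi),0])
A=[('t%d'%t,lipg(L-[0,0,.0]+[0,0,.006],psi,t,-.08),psi,t) for t in(52,44,36,28,20,12,4,0)]
B=[('W4b',lipg(L-[.008,.06,-.03],psi,0,-.08),psi,0)]
C=[('W3',[.455,.14,.19],1.1,0)];D=[('W2',[.455,.08,.21],.7,0)];E=[('W2a',[.47,.03,.21],.35,0)]
gp=np.array([.585,-.003,.1105])+Rs(.047,0).apply([-.08,0,0]);print(gp)
F=[('above',gp+[0,0,.08],.047,0)];G=[('near',gp+[0,0,.012],.047,0),('down',gp,.047,0)]
seq([A,B,C,D,E,F,G])
E
```

```text
[ 0.50508834 -0.00675862  0.1105    ]
t52 d [-0.46 -0.01 -0.03] a [-0.001  0.122 -0.   ] [ 0.59  0.47  1.24 -0.22  1.63  0.72] 0.0
t44 d [-0.73 -0.01  0.43] a [-0.001  0.261 -0.   ] [ 0.52  0.39  1.37 -0.13  1.48  0.66] 0.0
t36 d [-0.93 -0.01  0.93] a [-0.001  0.401 -0.   ] [ 0.45  0.32  1.48 -0.02  1.35  0.58] 0.0
t28 d [-1.07 -0.    1.45] a [-0.001  0.541 -0.   ] [0.37 0.27 1.59 0.11 1.22 0.46] 0.0
t20 d [-1.12 -0.    1.99] a [-0.001  0.68  -0.   ] [0.29 0.25 1.68 0.27 1.12 0.31] 0.0
t12 d [-1.11 -0.    2.52] a [-0.001  0.82  -0.001] [0.21 0.25 1.77 0.44 1.04 0.12] 0.0
t4 d [-1.01 -0.    3.05] a [-0.001  0.959 -0.001] [ 0.14  0.27  1.84  0.64  0.99 -0.09] 0.0
t0 d [-0.94 -0.    3.31] a [-0.000e+00  1.029e+00 -1.000e-03] [ 0.11  0.29  1.87  0.74  0.98 -0.2 ] 0.0
--
W4b d [-0.9  -0.02 -1.36] a [0. 0. 0.] [-0.02  0.22  1.89  0.7   1.08 -0.26] 0.0
--
W3 d [-0.29 -0.35 -0.97] a [-0.201 -0.     0.287] [-0.06  0.03  2.03  0.71  0.94  0.01] 0.0
--
W2 d [-0.82  0.73 -1.18] a [-0.229 -0.     0.328] [-0.14 -0.11  2.12  0.64  0.81  0.35] 0.0
--
W2a d [-0.43  1.24 -0.3 ] a [-0.201 -0.     0.287] [-0.17 -0.13  2.14  0.49  0.65  0.73] 0.0
--
above d [0.13 1.2  0.69] a [-0.174 -0.     0.248] [-0.14 -0.04  2.1   0.23  0.48  1.21] 0.0
--
near d [-0.98 -0.    1.39] a [0. 0. 0.] [-0.14  0.09  2.16  0.37  0.3   1.07] 0.0
down d [-1.15 -0.    1.64] a [0. 0. 0.] [-0.14  0.12  2.17  0.41  0.27  1.02] 0.0
--
```

```bash
python3 -m crank '[{"gripper":0.9,"dx":-0.46,"dy":0,"dz":-0.03,"ax":0,"ay":0.122,"az":0},{"gripper":0.9,"dx":-0.73,"dy":0,"dz":0.43,"ax":0,"ay":0.261,"az":0},{"gripper":0.9,"dx":-0.93,"dy":0,"dz":0.93,"ax":0,"ay":0.401,"az":0},{"gripper":0.9,"dx":-1.07,"dy":0,"dz":1.45,"ax":0,"ay":0.541,"az":0},{"gripper":0.9,"dx":-1.12,"dy":0,"dz":1.99,"ax":0,"ay":0.68,"az":0},{"gripper":0.9,"dx":-1.11,"dy":0,"dz":2.52,"ax":0,"ay":0.82,"az":0},{"gripper":0.9,"dx":-1.01,"dy":0,"dz":3.05,"ax":0,"ay":0.959,"az":0},{"gripper":0.9,"dx":-0.94,"dy":0,"dz":3.31,"ax":0,"ay":1.029,"az":0}]' 60
python3 -m crank '[{"gripper":0.9,"dx":-0.45,"dy":-0.01,"dz":-0.68,"ax":0,"ay":0,"az":0},{"gripper":0.9,"dx":-0.9,"dy":-0.02,"dz":-1.36,"ax":0,"ay":0,"az":0}]'
python3 -m crank '[{"gripper":0.9,"dx":-0.15,"dy":-0.18,"dz":-0.5,"ax":-0.1,"ay":0,"az":0.143},{"gripper":0.9,"dx":-0.29,"dy":-0.35,"dz":-0.97,"ax":-0.201,"ay":0,"az":0.287},{"gripper":0.9,"dx":-0.29,"dy":-0.35,"dz":-0.97,"ax":-0.201,"ay":0,"az":0.287}]'
python3 -m crank '[{"gripper":0.9,"dx":-0.41,"dy":0.37,"dz":-0.6,"ax":-0.114,"ay":0,"az":0.164},{"gripper":0.9,"dx":-0.82,"dy":0.73,"dz":-1.18,"ax":-0.229,"ay":0,"az":0.328},{"gripper":0.9,"dx":-0.82,"dy":0.73,"dz":-1.18,"ax":-0.229,"ay":0,"az":0.328}]'
python3 -m crank '[{"gripper":0.9,"dx":-0.21,"dy":0.62,"dz":-0.15,"ax":-0.1,"ay":0,"az":0.143},{"gripper":0.9,"dx":-0.43,"dy":1.24,"dz":-0.3,"ax":-0.201,"ay":0,"az":0.287},{"gripper":0.9,"dx":-0.43,"dy":1.24,"dz":-0.3,"ax":-0.201,"ay":0,"az":0.287}]'
python3 -m crank '[{"gripper":0.9,"dx":0.06,"dy":0.6,"dz":0.35,"ax":-0.087,"ay":0,"az":0.124},{"gripper":0.9,"dx":0.13,"dy":1.2,"dz":0.69,"ax":-0.174,"ay":0,"az":0.248},{"gripper":0.9,"dx":0.13,"dy":1.2,"dz":0.69,"ax":-0.174,"ay":0,"az":0.248},{"gripper":0.9,"dx":0.13,"dy":1.2,"dz":0.69,"ax":-0.174,"ay":0,"az":0.248}]'
python3 - <<'E'
from seq import *
w=snap('wrist','w16')
gp=np.array([.585,-.003,.1105])+Rs(.047,0).apply([-.08,0,0])
seq([[('near',gp+[0,0,.012],.047,0),('down',gp,.047,0)]])
E
```

```text
time: 37.95
tool_pos: [0.4828, 0.2329, 0.1336]
tool_rot: [-3.14, -0.613, 1.447]
contact_force: [0.9, -0.0, -1.9]
gripper_width: 0.0175
grip_force: 60.0
time: 38.2
tool_pos: [0.4746, 0.1729, 0.1586]
tool_rot: [-3.14, -0.61, 1.449]
contact_force: [0.3, -0.3, -1.8]
gripper_width: 0.0179
grip_force: 60.0
time: 38.58
tool_pos: [0.4568, 0.1437, 0.1847]
tool_rot: [3.139, -0.611, 1.1]
contact_force: [-0.3, -0.1, -2.0]
gripper_width: 0.018
grip_force: 60.0
time: 38.95
tool_pos: [0.459, 0.0822, 0.204]
tool_rot: [3.141, -0.61, 0.7]
contact_force: [0.1, -0.5, -2.2]
gripper_width: 0.0178
grip_force: 60.0
time: 39.33
tool_pos: [0.4746, 0.032, 0.2029]
tool_rot: [-3.141, -0.608, 0.353]
contact_force: [-0.7, 0.6, -0.9]
gripper_width: 0.0177
grip_force: 60.0
time: 39.83
tool_pos: [0.5094, -0.0061, 0.1834]
tool_rot: [3.14, -0.608, 0.054]
contact_force: [-0.2, 0.5, -1.6]
gripper_width: 0.0175
grip_force: 60.0
near d [-0.96  0.    1.39] a [-0.002  0.002  0.004] [-0.14  0.09  2.16  0.37  0.3   1.07] 0.0
down d [-1.14  0.    1.64] a [-0.002  0.002  0.004] [-0.14  0.12  2.17  0.41  0.27  1.02] 0.0
--
```

```bash
python3 - <<'E'
from path import *
for fn,pos,rot in [('w16',None,None)]:
    c=load(fn);s=sensors.read_state()
    R=Ro.from_euler('xyz',s['tool_rot']);g=s['tool_pos']-.008*R.apply([0,0,1]);S=Rs(.05,0)
    uv=lambda P:proj(c,g+S.apply(np.array(P)-[-.08,0,.03]))
    im=c['frame'].mean(2)
    def prof(f,vals):
        out=[]
        for v in vals:
            u=uv(f(v));x,y=u.round().astype(int);out.append((int(round(v*1000)),int(im[y,x]) if 0<=x<640 and 0<=y<400 else -1))
        return out
    for y in(-.035,.035):print('lip y',y,prof(lambda v:(v,y,.007),np.arange(.055,.1,.003)))
    for y in(-.04,.04):print('rear top y',y,prof(lambda v:(v,y,.032),np.arange(-.065,-.035,.002)))
    for x in(-.03,.03):print('sides x',x,prof(lambda v:(x,v,.03),np.r_[np.arange(-.072,-.047,.002),np.arange(.047,.073,.002)]))
E
```

```text
lip y -0.035 [(55, 184), (58, 183), (61, 182), (64, 184), (67, 183), (70, 182), (73, 183), (76, 181), (79, 155), (82, 154), (85, 154), (88, 159), (91, 161), (94, 102), (97, 95), (100, 103)]
lip y 0.035 [(55, 183), (58, 183), (61, 183), (64, 183), (67, 182), (70, 183), (73, 184), (76, 183), (79, 126), (82, 128), (85, 127), (88, 126), (91, 123), (94, 120), (97, 121), (100, 125)]
rear top y -0.04 [(-65, 152), (-63, 150), (-61, 148), (-59, 150), (-57, 71), (-55, 76), (-53, 71), (-51, 98), (-49, 183), (-47, 183), (-45, 183), (-43, 183), (-41, 183), (-39, 183), (-37, 183)]
rear top y 0.04 [(-65, 162), (-63, 159), (-61, 160), (-59, 98), (-57, 73), (-55, 75), (-53, 74), (-51, 100), (-49, 182), (-47, 183), (-45, 183), (-43, 183), (-41, 182), (-39, 183), (-37, 184)]
sides x -0.03 [(-72, 107), (-70, 106), (-68, 109), (-66, 107), (-64, 109), (-62, 107), (-60, 180), (-58, 179), (-56, 66), (-54, 64), (-52, 65), (-50, 119), (-48, 186), (47, 182), (49, 187), (51, 61), (53, 62), (55, 63), (57, 127), (59, 182), (61, 166), (63, 121), (65, 107), (67, 106), (69, 104), (71, 108)]
sides x 0.03 [(-72, 102), (-70, 104), (-68, 104), (-66, 105), (-64, 103), (-62, 106), (-60, 168), (-58, 185), (-56, 60), (-54, 64), (-52, 69), (-50, 64), (-48, 185), (47, 182), (49, 154), (51, 61), (53, 62), (55, 59), (57, 157), (59, 185), (61, 106), (63, 112), (65, 109), (67, 113), (69, 110), (71, 98)]
```

```bash
python3 - <<'E'
from path import *
for fn,T in [('w16',None),('w3',None),('w10',None)]:
    c=load(fn);im=c['frame'].astype(int).mean(2)
    o=np.array([.585,-.003,.08]);S=Ro.from_euler('z',.047)
    def edge(f,lo,hi):
        best=[]
        v=np.arange(lo,hi,.001);a=[]
        for t in v:
            x,y=proj(c,o+S.apply(f(t)));a.append(im[int(round(y)),int(round(x))] if 0<=x<639.5 and 0<=y<399.5 else np.nan)
        a=np.array(a);d=np.abs(a[3:]-a[:-3]);
        return (None if np.isnan(d).all() else (int(1000*v[np.nanargmax(d)+1]),int(np.nanmax(d))))
    print(fn,'x+',[edge(lambda t:(t,y,0),.088,.112) for y in(-.06,-.02,.02,.06,.08)],'x-',[edge(lambda t:(t,y,0),-.112,-.088) for y in(-.08,-.06,.05,.08)],
    'y+',[edge(lambda t:(x,t,0),.088,.112) for x in(-.08,-.04,0,.04,.08)],'y-',[edge(lambda t:(x,t,0),-.112,-.088) for x in(-.08,-.04,0,.04,.08)])
E
```

```text
w16 x+ [(109, 2), (96, 1), (110, 29), (96, 2), (97, 32)] x- [(-95, 148), (-94, 134), (-95, 133), (-95, 145)] y+ [(101, 73), (101, 68), (92, 124), (92, 124), (93, 132)] y- [(-96, 81), (-96, 70), (-92, 126), (-92, 129), (-92, 127)]
w3 x+ [(102, 72), (102, 80), (102, 78), (102, 87), (101, 80)] x- [(-99, 85), (-99, 27), (-111, 77), (-100, 28)] y+ [(102, 61), (102, 72), (101, 87), (101, 83), (101, 88)] y- [(-89, 70), (-97, 12), (-89, 27), (-109, 28), (-96, 67)]
w10 x+ [(102, 63), (102, 89), (103, 90), (102, 92), (102, 84)] x- [(-104, 116), (-99, 39), (-94, 69), (-111, 15)] y+ [(107, 62), (106, 80), (102, 76), (107, 74), (107, 86)] y- [(-109, 7), (-106, 20), (-95, 96), (-96, 120), (-108, 15)]
```

```bash
python3 -m crank '[{"gripper":0.9,"dx":-0.5,"dy":-0.03,"dz":0.7,"ax":0,"ay":0,"az":0.004},{"gripper":0.9,"dx":-0.93,"dy":-0.05,"dz":1.41,"ax":0,"ay":0,"az":0.004},{"gripper":0.9,"dx":-1.0,"dy":-0.05,"dz":1.5,"ax":0,"ay":0,"az":0.004},{"gripper":0.9,"dx":-1.11,"dy":-0.05,"dz":1.66,"ax":0,"ay":0,"az":0.004},{"gripper":0.9,"dx":-1.11,"dy":-0.05,"dz":1.66,"ax":0,"ay":0,"az":0.004}]' 60
python3 - <<'E'
from seq import *
gp=np.array([.5865,-.0008,.1105])+Rs(.047,0).apply([-.08,0,0])
s=sensors.read_state();print(s['contact_force'],s['tool_pos']);seq([[('down',gp,.047,0)]])
E
```

```text
time: 40.5
tool_pos: [0.5116, -0.0049, 0.1045]
tool_rot: [-3.139, -0.611, 0.042]
contact_force: [0.5, 1.0, -1.9]
gripper_width: 0.0177
grip_force: 60.0
[ 0.53978927  1.00295091 -1.85102393] [ 0.51160182 -0.00492083  0.10454111]
down d [-0.02 -0.01  0.01] a [ 0.001  0.    -0.004] [-0.13  0.12  2.17  0.4   0.27  1.04] 0.0
--
```

```bash
python3 -m crank '[{"gripper":0.9,"dx":-0.02,"dy":0,"dz":0.03,"ax":0,"ay":0,"az":0},{"gripper":0.9,"dx":-0.02,"dy":0,"dz":0.03,"ax":0,"ay":0,"az":0},{"gripper":0.6,"dx":-0.02,"dy":0,"dz":0.03,"ax":0,"ay":0,"az":0},{"gripper":0.6,"dx":-0.02,"dy":0,"dz":0.03,"ax":0,"ay":0,"az":0},{"gripper":0.5,"dx":-0.02,"dy":0,"dz":0.03,"ax":0,"ay":0,"az":0},{"gripper":0.5,"dx":-0.02,"dy":0,"dz":-0.6,"ax":0,"ay":0,"az":0},{"gripper":0.5,"dx":-0.02,"dy":0,"dz":-1.6,"ax":0,"ay":0,"az":0},{"gripper":0.5,"dx":-0.02,"dy":0,"dz":-2.4,"ax":0,"ay":0,"az":0}]' 20
python3 -m crank '[{"gripper":0.5,"dx":1,"dy":0,"dz":-1.2,"ax":0,"ay":0,"az":0},{"gripper":0.5,"dx":1,"dy":0,"dz":-1.2,"ax":0,"ay":0,"az":0}]'
python3 - <<'E'
from path import *
c=snap('wrist','w17');k=snap('scene','k17');sd=snap('side','s17')
im=c['frame'].mean(2)
def prof(o,S,f,vals):
    out=[]
    for v in vals:
        x,y=proj(c,o+S.apply(f(v))).round().astype(int);out.append((int(round(v*1000)),int(im[y,x]) if 0<=x<640 and 0<=y<400 else -1))
    return out
o=np.array([.5865,-.0008,.08]);S=Rs(.047,0)
for y in(-.035,.035):print('lip',prof(o,S,lambda v:(v,y,.007),np.arange(.066,.09,.002)))
for y in(-.04,.04):print('rear',prof(o,S,lambda v:(v,y,.032),np.arange(-.06,-.04,.002)))
for x in(-.03,.03):print('sides',prof(o,S,lambda v:(x,v,.03),np.r_[np.arange(-.068,-.05,.002),np.arange(.05,.069,.002)]))
for y in(-.05,.05):print('plat+',prof(o,S,lambda v:(v,y,0),np.arange(.09,.112,.002)))
for x in(-.05,.05):print('platy',prof(o,S,lambda v:(x,v,0),np.r_[np.arange(-.11,-.088,.002),np.arange(.09,.112,.002)]))
E
```

```text
time: 41.5
tool_pos: [0.4551, -0.0075, 0.1832]
tool_rot: [-3.139, -0.61, 0.041]
contact_force: [-0.8, 0.1, 0.6]
gripper_width: 0.0466
grip_force: 0.0
time: 41.75
tool_pos: [0.4625, -0.0077, 0.2491]
tool_rot: [-3.141, -0.618, 0.042]
contact_force: [-0.1, 0.5, -0.8]
gripper_width: 0.047
grip_force: 0.0
lip [(66, 191), (68, 190), (70, 190), (72, 190), (74, 191), (76, 191), (78, 182), (80, 172), (82, 168), (84, 169), (86, 172), (88, 169)]
lip [(66, 191), (68, 191), (70, 190), (72, 191), (74, 192), (76, 192), (78, 183), (80, 172), (82, 170), (84, 170), (86, 168), (88, 169)]
rear [(-60, 93), (-58, 78), (-56, 81), (-54, 77), (-52, 70), (-50, 192), (-48, 193), (-46, 189), (-44, 191), (-42, 191)]
rear [(-60, 89), (-58, 78), (-56, 79), (-54, 78), (-52, 81), (-50, 178), (-48, 190), (-46, 192), (-44, 191), (-42, 191)]
sides [(-68, 174), (-66, 174), (-64, 174), (-62, 181), (-60, 192), (-58, 139), (-56, 62), (-54, 87), (-52, 194), (50, 180), (52, 131), (54, 57), (56, 182), (58, 185), (60, 176), (62, 179), (64, 178), (66, 178), (68, 178)]
sides [(-68, 172), (-66, 172), (-64, 172), (-62, 183), (-60,
[... 327 characters left out ...]
68), (94, 171), (96, 153), (98, 104), (100, 68), (102, 75), (104, 58), (106, 39), (108, 46), (110, 47), (112, 44)]
platy [(-110, 97), (-108, 98), (-106, 98), (-104, 100), (-102, 101), (-100, 89), (-98, 141), (-96, 181), (-94, 178), (-92, 177), (-90, 179), (-88, 177), (90, 178), (92, 178), (94, 179), (96, 178), (98, 180), (100, 132), (102, 103), (104, 107), (106, 104), (108, 107), (110, 109), (112, 107)]
platy [(-110, 104), (-108, 106), (-106, 102), (-104, 99), (-102, 97), (-100, 103), (-98, 147), (-96, 174), (-94, 173), (-92, 172), (-90, 174), (-88, 173), (90, 177), (92, 177), (94, 178), (96, 179), (98, 178), (100, 143), (102, 100), (104, 102), (106, 102), (108, 102), (110, 102), (112, 109)]
```

```bash
python3 - <<'E'
from seq import *
seq([[('v1',[.44,.08,.26],.8,0)],[('v2',[.48,.17,.26],1.45,0)]])
a=load('scene0')['frame'].astype(int);b=load('k17')['frame'].astype(int)
d=np.abs(a-b).max(2)>45
n,l,st,ce=cv2.connectedComponentsWithStats(d.astype(np.uint8))
for i in range(1,n):
    if st[i,4]>=6: print('scene',st[i].tolist(),ce[i].round(0),'was',a[l==i].mean(0).round(),'now',b[l==i].mean(0).round())
E
```

```text
v1 d [-0.14 -2.28 -0.4 ] a [ 0.432  0.001 -0.622] [-0.18 -0.18  2.05  0.61  0.99  0.33] 0.0
--
v2 d [ 1.87 -0.92  1.31] a [ 0.373  0.    -0.532] [-0.02  0.11  1.77  0.64  1.26 -0.1 ] 0.0
--
scene [129, 0, 6, 16, 60] [132.   7.] was [26. 27. 30.] now [95. 81. 64.]
scene [152, 0, 38, 38, 719] [175.  12.] was [41. 40. 31.] now [107. 113.  81.]
scene [205, 0, 6, 7, 17] [208.   3.] was [ 97. 100.  95.] now [66. 70. 47.]
scene [211, 0, 5, 9, 14] [213.   4.] was [98. 99. 95.] now [67. 71. 48.]
scene [213, 0, 14, 22, 90] [220.  10.] was [97. 99. 95.] now [66. 71. 47.]
scene [288, 0, 47, 39, 547] [308.  19.] was [57. 59. 63.] now [69. 56. 51.]
scene [129, 15, 3, 4, 9] [130.  17.] was [104. 110. 117.] now [50. 55. 58.]
scene [332, 19, 5, 10, 29] [334.  23.] was [78. 80. 85.] now [43. 22. 17.]
scene [188, 22, 137, 146, 6380] [244.  97.] was [134. 105.  78.] now [82. 78. 69.]
scene [322, 25, 7, 11, 35] [325.  30.] was [76. 79. 82.] now [36. 32. 39.]
scene [137, 27, 43, 30, 668] [157.  42.] was [47. 45. 35.] now [102. 104.  99.]
scene [322, 36, 2, 17, 33] [323.  44.] was [23. 22. 22.] now [93. 72
[... 2216 characters left out ...]
ene [201, 292, 5, 4, 15] [203. 294.] was [49. 50. 55.] now [123. 133. 138.]
scene [238, 292, 10, 8, 39] [243. 297.] was [82. 84. 91.] now [143. 153. 159.]
scene [202, 295, 8, 8, 42] [206. 299.] was [82. 84. 91.] now [138. 149. 154.]
scene [208, 303, 6, 5, 25] [210. 305.] was [57. 58. 65.] now [137. 148. 153.]
scene [242, 303, 6, 5, 23] [245. 305.] was [57. 59. 65.] now [142. 153. 158.]
scene [209, 307, 9, 8, 41] [214. 311.] was [81. 83. 90.] now [139. 149. 155.]
scene [242, 308, 9, 7, 40] [247. 311.] was [84. 86. 93.] now [143. 154. 159.]
scene [212, 319, 6, 6, 29] [214. 321.] was [57. 59. 66.] now [141. 151. 156.]
scene [213, 323, 9, 9, 40] [218. 328.] was [81. 83. 90.] now [140. 150. 156.]
```

The scene differences show steel parts inside the carton at (373–387, 132–142), unchanged carton edges, six emptied spots in the bin and nothing stray. I'll take one close numeric check of the carton.

```bash
python3 -m crank '[{"gripper":0.5,"dx":-0.14,"dy":-2.28,"dz":-0.4,"ax":0.432,"ay":0,"az":-0.622},{"gripper":0.5,"dx":-0.14,"dy":-2.28,"dz":-0.4,"ax":0.432,"ay":0,"az":-0.622},{"gripper":0.5,"dx":-0.14,"dy":-2.28,"dz":-0.4,"ax":0.432,"ay":0,"az":-0.622},{"gripper":0.5,"dx":-0.14,"dy":-2.28,"dz":-0.4,"ax":0.432,"ay":0,"az":-0.622},{"gripper":0.5,"dx":-0.14,"dy":-2.28,"dz":-0.4,"ax":0.432,"ay":0,"az":-0.622}]'
python3 -m crank '[{"gripper":0.5,"dx":1.87,"dy":-0.92,"dz":1.31,"ax":0.373,"ay":0,"az":-0.532},{"gripper":0.5,"dx":1.87,"dy":-0.92,"dz":1.31,"ax":0.373,"ay":0,"az":-0.532},{"gripper":0.5,"dx":1.87,"dy":-0.92,"dz":1.31,"ax":0.373,"ay":0,"az":-0.532},{"gripper":0.5,"dx":1.87,"dy":-0.92,"dz":1.31,"ax":0.373,"ay":0,"az":-0.532},{"gripper":0.5,"dx":1.87,"dy":-0.92,"dz":1.31,"ax":0.373,"ay":0,"az":-0.532}]'
python3 - <<'E'
from path import *
c=snap('wrist','w18');f=c['frame'].astype(int)
R=Ro.from_euler('z',1.77)
Q=lambda z:np.array([proj(c,R.apply(q)+[.505,.416,z]) for q in [(-.075,.1,0),(-.075,-.1,0),(.075,-.1,0),(.075,.1,0)]])
print(Q(.085).round(),Q(.004).round())
grey=((f.max(2)-f.min(2))<18)
m=np.zeros((400,640),np.uint8);cv2.fillPoly(m,[np.int32(Q(.085))],1)
x,y,w,h=cv2.boundingRect(np.int32(Q(.085)));y=max(y,0)
n,l,st,ce=cv2.connectedComponentsWithStats((grey&(m>0)).astype(np.uint8))
for i in range(1,n):
    if st[i,4]>25:print('in carton',st[i].tolist(),ray(c,*ce[i],.02).round(3))
g=grey[max(y-20,0):y+h+30,x-20:x+w+20]
for r in g[::6,::4]:print(''.join('#' if v else '.' for v in r))
E
```

```text
time: 42.52
tool_pos: [0.4435, 0.0826, 0.2528]
tool_rot: [-3.14, -0.609, 0.801]
contact_force: [-0.1, 0.9, -0.2]
gripper_width: 0.0471
grip_force: 0.0
time: 43.15
tool_pos: [0.4808, 0.1742, 0.2527]
tool_rot: [-3.138, -0.61, 1.446]
contact_force: [-0.0, 0.4, -0.4]
gripper_width: 0.0469
grip_force: 0.0
[[263. 170.]
 [401. 129.]
 [362.  49.]
 [237.  83.]] [[272. 192.]
 [388. 156.]
 [356.  86.]
 [250. 116.]]
in carton [275, 92, 59, 56, 1929] [0.486 0.442 0.02 ]
in carton [335, 116, 16, 23, 270] [0.548 0.418 0.02 ]
.............#......................................
...............#....................................
..............#.....................................
.............#.#.....#..............................
...............#....................................
..............#.#...................................
..........................................#.........
........................................#...#.#.....
....................................................
#...........................................#.##....
#..................................................#
#
[... 252 characters left out ...]
...........
...................####.###...####..................
.....#.............####.###....###..................
.....#.............#########..#.....................
...................########.........................
....................................................
....................................................
...................................................#
..................................................##
....................................................
....................................................
....................................................
....................................................
....................................................
```

```bash
python3 -c "
from workcell import robot
print(robot.finish_job())"
```

```text
the job is handed in; nothing more can be done
None
```

The job is handed in at about 43 s of simulated time: the six flanged bushes were tipped into the carton (last camera check shows steel parts inside and none outside, though I could not count them), the two plain sleeves and the nut were left in the bin, and the empty scoop is back flat on the middle of the platter (within about 2 mm).

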